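# Load the album-cover press

### The arm

A 6-joint arm with a two-finger parallel gripper is mounted at the origin on the work surface. World frame = base frame: x ahead of the robot, y to its left, z up, the work surface at z = 0. Lengths are in mm, angles in rad, forces in N, time in s.
With the tool pointing down it reaches from about 350 to 925 mm from the base axis. Payload 6.4 kg.
Tool frame: the origin (TCP) lies midway between the tips of the shut fingers; the grasp point (between the pads) lies 19 mm behind it; z points along the fingers, y is the line along which they close (so a half turn about z gives the same grasp; the last joint's range is limited). The gripper opens to 85 mm and grips with 20 to 120 N. Pads are 22 mm wide; open, the fingers measure 114 mm over their backs; the gripper's body (76 mm by 85 mm) begins 54 mm behind the grasp point. The pads swing forward as they close: fully open they stand 13 mm farther back than shut.
Start: joints at [-1.277, 0.245, 1.558, -0, 1.339, -0.174], TCP at [293.107, -580.174, 231.29] pointing down, gripper open.
Joint ranges: [-3.13, 3.13], [-1.02, 2.26], [0.13, 2.54], [-0.95, 4.09], [0.21, 2.88], [-2.74, 2.74]. Speed limits (rad/s): [2.57, 2.57, 3.14, 3.14, 3.14, 3.14].

### API

Orientations are given as [roll, pitch, yaw] about the fixed x, y, z axes, in that order (R = Rz(yaw) Ry(pitch) Rx(roll)).
In Python, from cell import manip gives the robot as it stands. The module is installed in compiled form; this text tells all that it offers.
- The arm moves only by the tool play_rows, never from a script. Its argument "deltas" is a list of rows, each an object with "delta_pos": the shift along the tool's x, y, z in cm, a list of three; "angular": the turn, a rotation vector about the tool's x, y, z in degrees, a list of three; "gripper": the gripper's target within -1 to 1 (shut at 1, half-way at 0, fully open at -1). A call has 1 to 12 rows; each row is the pose to reach, as a shift and turn from the pose commanded when the call began, along the tool's axes at that moment; what a row does not reach only later rows make up. A row lasts 1/10 s, in which the tool goes at most 50 mm and 8.59 degrees, less where a joint would pass 70% of its speed; a pose out of reach is approached as far as the arm can. A call with a gripper value outside its range is refused whole. The fingers move at their own pace and stop on an object; "squeeze" is the grip in N (left out, the last holds). Time passes only in rows, so rows that repeat a pose let the fingers close. It gives the time, the measured TCP pose, the force, the opening and the grip force at its end, in the units of the state.
- manip.get_obs(): the state, without advancing time (a new reading comes with each control period).
- manip.get_image(name): name is "side" or "top"; returns (picture, depth): 480x640x3 uint8, red, green, blue; 480x640 float32, mm along the optical axis (not along the pixel's ray), 0 where there is no reading.
- manip.camera_model(name): a dict with "mtx" (3x3 intrinsics, pixels), "position" and "rotation" of the camera in the world. Camera axes: x right, y down, z forward; pixel columns grow to the right and rows downward; lengths in mm; the calibration is good to about 2 mm. A picture is of the moment at which its call begins. camera_model takes no time and is no camera call.
- manip.job_done(): hands the job in; it is judged then, once.
The state is a dict: "time_s": time; "q": joint angles; "qd": joint speeds; "tau": joint torques, N m; "tool_pos": TCP position; "eef_rot": TCP orientation; "wrist_force": force on the tool from outside, world axes, zero at the start; "moment": the same for the moment, N m; "finger_gap": finger opening in mm; "finger_force": force on a finger pad.
Only numpy, scipy, OpenCV 4.12 (cv2) and the standard library are available. Lean on these libraries where they do the work, as an engineer would, in place of code of your own. Each camera call takes 0.05 s, during which the arm holds its last target. There are 200 camera calls.

### The job

Fold the hook on the little board down, lift the press plate off the two pins of the jig and hang it on the hook by the bar under the knob. With the plate hanging there, seat all the loose wooden covers on the pins in one flat stack, then put the press plate back on the pins, down on the stack, and fold the empty hook up flat against its board again. Leave the bowl, the brush pot and the cork coaster where they are.

Things in the scene. Friction and masses are not known exactly. Their poses are not given: they have to be found in the camera images.
- hook (a joint): Fold-down steel hook: a straight round arm 10 mm thick with a 22 mm ball as end stop, its centre 100 mm from the hinge. 0 = folded straight up, flat along the board; grows as the ball swings away from the board and down, to 1.56 = level, straight out from the board, against a stop that carries the load. The hinge is stiff: the arm stays where it is left (1 to 2 N at the ball moves it).
- hook_hinge (a point): Hinge of the hook, 170 mm above the table and 14 mm in front of the board's face. The frame is the board's: -x points straight out of the board's face, y along the (level) hinge axis, z up.
- hook_ball (a point): Centre of the ball on the hook's end (moves with the hook).
- hook_seat (a point): Point on the hook arm's centre line, 60 mm from the hinge: where a thing should hang (moves with the hook).
- stand: Fixed upright board of dark wood, 70 mm wide, 15 mm thick, top 220 mm above the table, on a steel foot that reaches 80 mm behind and 20 mm before it; it carries the hook. Origin: on the table under the middle of the board; -x points out of the face with the hook, towards which the hook folds down.
- jig: Fixed plywood board 160 x 90 x 15 mm with two steel dowel pins, 7 mm in diameter and 60 mm tall above the board (the top 10 mm tapers to 2.4 mm), 92 mm apart along its x (46 mm either side of the middle). Origin: centre of its underside on the table, x along the row of pins, z up.
- press_plate: Press plate: dark wooden slab 120 x 50 x 10 mm with two through holes 10.5 mm wide, 92 mm apart along its x, on the jig's pins at the start; over it a steel arch with a knob on top. Arch legs centred at x = -29 and +29 mm, 8 mm thick in x, 12 mm in y. 240 to 390 g. Origin: centre of the underside, x along its length, z up. Same either way round.
- plate_bar (a point): Middle of the underside of the arch's flat bar, 58 mm above the plate's underside; the bar is 66 mm long along the plate's x, 12 mm wide, 10 mm high. The opening under it is 50 mm wide and 48 mm high, open to both y sides of the plate. The bar rests here on the hook when hung, lying across the hook's arm.
- plate_knob (a point): Point in the middle of the square wooden knob on the bar, 90 mm above the plate's underside; the knob is 24 x 24 mm and reaches from 68 to 104 mm above the plate's underside.
- cover1: Light wooden album cover, a flat slab 120 x 46 x 12 mm lying flat on the table, with two through holes 10.5 mm wide on its long centre line, 92 mm apart (46 mm either side of the centre). 35 to 70 g. Origin: centre of its underside, x along its length, z up. Same either way round. May be absent (two to four covers are there).
- cover2: Light wooden album cover, a flat slab 120 x 46 x 12 mm lying flat on the table, with two through holes 10.5 mm wide on its long centre line, 92 mm apart (46 mm either side of the centre). 35 to 70 g. Origin: centre of its underside, x along its length, z up. Same either way round. May be absent (two to four covers are there).
- cover3: Light wooden album cover, a flat slab 120 x 46 x 12 mm lying flat on the table, with two through holes 10.5 mm wide on its long centre line, 92 mm apart (46 mm either side of the centre). 35 to 70 g. Origin: centre of its underside, x along its length, z up. Same either way round. May be absent (two to four covers are there).
- cover4: Light wooden album cover, a flat slab 120 x 46 x 12 mm lying flat on the table, with two through holes 10.5 mm wide on its long centre line, 92 mm apart (46 mm either side of the centre). 35 to 70 g. Origin: centre of its underside, x along its length, z up. Same either way round. May be absent (two to four covers are there).
- bowl: White ceramic bowl, 100 mm wide, 45 mm tall; bystander. Origin: centre of its underside.
- brush_pot: Blue ceramic pot of brushes, 72 mm wide, 90 mm tall, brushes to about 200 mm; bystander. Origin: centre of its underside.
- coaster: Round cork coaster without holes, 90 mm wide, 12 mm thick; bystander. Origin: centre of its underside.

How it is judged (in metres and radians):
On the way, in this order (a step that is already met when the one before it is completed fails the run):
1. the hook is folded down to level (value of joint hook above 1.35 rad), for 0.2 s.
2. the press plate hangs by its bar on the hook, let go and still (distance between plate_bar and hook_seat below 0.04 m and value of joint hook above 1.35 rad and contact force between hook and press_plate above 1 N and contact force between the fingers and press_plate below 0.1 N and linear speed of press_plate below 0.05 m/s), for 0.4 s.
3. every cover is seated flat on both pins while the plate hangs on the hook (all of step 2 and horizontal distance between each of cover1, cover2, cover3, cover4 and jig below 0.005 m and angle between the x axis of each of cover1, cover2, cover3, cover4 and the x axis of jig, either way round below 0.07 rad and angle between the z axis of each of cover1, cover2, cover3, cover4 and the z axis of jig, either way round below 0.06 rad and z of each of cover1, cover2, cover3, cover4 in the frame of jig below 0.055 m), for 0.2 s.
4. the press plate is back on the pins, flat on the stack of covers, and let go (horizontal distance between each of cover1, cover2, cover3, cover4, press_plate and jig below 0.005 m and angle between the x axis of each of cover1, cover2, cover3, cover4, press_plate and the x axis of jig, either way round below 0.07 rad and angle between the z axis of each of cover1, cover2, cover3, cover4, press_plate and the z axis of jig, either way round below 0.06 rad and z of each of cover1, cover2, cover3, cover4 in the frame of jig below 0.055 m and z of press_plate in the frame of jig below 0.067 m and (contact force between press_plate and cover1 above 0.3 N or contact force between press_plate and cover2 above 0.3 N or contact force between press_plate and cover3 above 0.3 N or contact force between press_plate and cover4 above 0.3 N) and contact force between the fingers and press_plate below 0.1 N), for 0.2 s.
5. the empty hook is folded up flat (value of joint hook below 0.15 rad), for 0.2 s.
At the end, for the whole second after the job is handed in: Every cover present sits flat (0.06 rad) on both pins, within 5 mm of the jig's middle, underside at most 55 mm above the table; the press plate likewise, underside at most 67 mm up, resting on the stack, released and still; the hook is within 0.15 rad of folded flat (all of step 4 and value of joint hook below 0.15 rad and linear speed of press_plate below 0.03 m/s); the robot touches nothing.
It fails at once if the bowl is pushed away (more than 30 mm) or tipped over (distance of bowl from where it was at the start of the episode above 0.03 m or angle between bowl's own z axis and vertical above 0.5 rad).
It fails at once if the brush pot is pushed away (more than 30 mm) or tipped over (distance of brush_pot from where it was at the start of the episode above 0.03 m or angle between brush_pot's own z axis and vertical above 0.5 rad).
It fails at once if the coaster is pushed away (more than 30 mm) or tipped over (distance of coaster from where it was at the start of the episode above 0.03 m or angle between coaster's own z axis and vertical above 0.5 rad).
Of cover1, cover2, cover3, cover4 only 2 to 4 are there at a start; the rules pass over those that are not, and their reading is None.
At some moment in a run one of cover1, cover2, cover3, cover4 may be knocked a few centimetres aside while the robot is not near it.
It also fails if it takes over 210 s, if anything falls off the work surface, if the arm or the gripper's body presses on something with over 40 N, if the wrist force passes 120 N, or if a joint passes its speed limit or range.

## Working session

There is one attempt and no reset: what is moved stays moved. The work goes in short steps, Python scripts to look and compute and a tool call to move; the robot and the scene stay as the last step left them, time stands still between calls to the robot, and variables do not carry over. Pictures are saved under pics/ and viewed, at most 16 in all, crops included, and the job is handed in when it is done.

Besides the shell and the picture viewer there is one more tool, called after "Emit:" as name(argument=value, ...), one argument or row to a line, values as JSON. play_rows: Moves the arm, as the interface text tells. Its arguments: {"type":"object","properties":{"deltas":{"type":"array"},"squeeze":{"type":"number"}},"required":["deltas"]}

```bash
ls; mkdir -p pics; cat > h.py <<'E'
import numpy as np, cv2
from cell import manip
from scipy.spatial.transform import Rotation as R
def cam(n):
    m=manip.camera_model(n); return np.array(m["mtx"]),np.array(m["position"],float),np.array(m["rotation"],float)
def ray(n,uv,z):
    K,p,Rc=cam(n); d=Rc@np.linalg.inv(K)@np.array([uv[0],uv[1],1.]); return p+d*(z-p[2])/d[2]
def cloud(n,dep):
    K,p,Rc=cam(n); v,u=np.mgrid[:480,:640]; P=np.stack([(u-K[0,2])/K[0,0]*dep,(v-K[1,2])/K[1,1]*dep,dep],-1)
    return P@Rc.T+p
def proj(n,P):
    K,p,Rc=cam(n); c=Rc.T@(np.array(P,float)-p); c=K@c; return c[:2]/c[2]
def shot(n,name):
    im,d=manip.get_image(n); cv2.imwrite(f"pics/{name}.png",im[:,:,::-1]); np.save(f"pics/{name}.npy",d); return im,d
E
python3 - <<'E'
from h import *
for n in("top","side"):
    print(n,cam(n)); shot(n,n+"0")
print(manip.get_obs())
E
```

```text
pics
top (array([[585.60871872,   0.        , 323.34025399],
       [  0.        , 585.60871872, 234.25921105],
       [  0.        ,   0.        ,   1.        ]]), array([ 480.87096565,   24.57176549, 1435.03097538]), array([-3.0398134 ,  0.00533854, -1.59842072]))
side (array([[512.40999575,   0.        , 323.40489161],
       [  0.        , 512.40999575, 241.1267763 ],
       [  0.        ,   0.        ,   1.        ]]), array([287.56849165, 924.05154   , 986.04183113]), array([-2.26271944, -0.01041307, -2.77813963]))
{'time_s': 0.1, 'q': array([-1.27708998e+00,  2.45763054e-01,  1.55889878e+00,  1.80207455e-05,
        1.33869314e+00, -1.74106492e-01]), 'qd': array([ 0.00086313, -0.00036924, -0.00202932, -0.00031945, -0.00174071,
        0.00126548]), 'tau': array([-6.45410855e-04, -4.30672216e+01, -3.27128041e+01, -1.72758923e-04,
        2.85088936e-03,  2.43150942e-05]), 'tool_pos': array([ 292.96600275, -579.67161321,  230.27489175]), 'eef_rot': array([-3.13986001e+00, -3.22548415e-04,  4.67808397e-01]), 'wrist_force': array([ 0.83458579, -0.30142269, -0.87716849]), 'moment': array([ 0.07248999,  0.00260477, -0.05558353]), 'finger_force': 0.0, 'finger_gap': 85.18344664961744}
```

```bash
sed -i 's/np.array(m\["rotation"\],float)/R.from_euler("xyz",m["rotation"]).as_matrix()/' h.py
python3 - <<'E'
from h import *
print(ray("top",(320,240),0),ray("side",(320,240),0))
E
```

```text
[613.62757373  36.79072928   0.        ] [ 7.12536769e+02 -1.93175548e+02  1.13686838e-13]
```

View pics/top0.png

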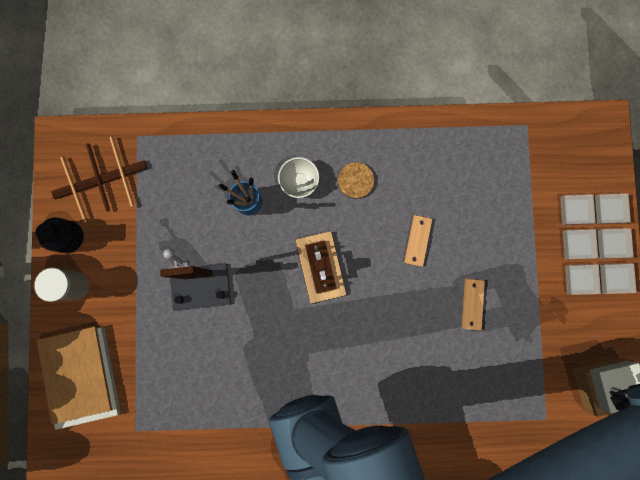

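View pics/side0.png

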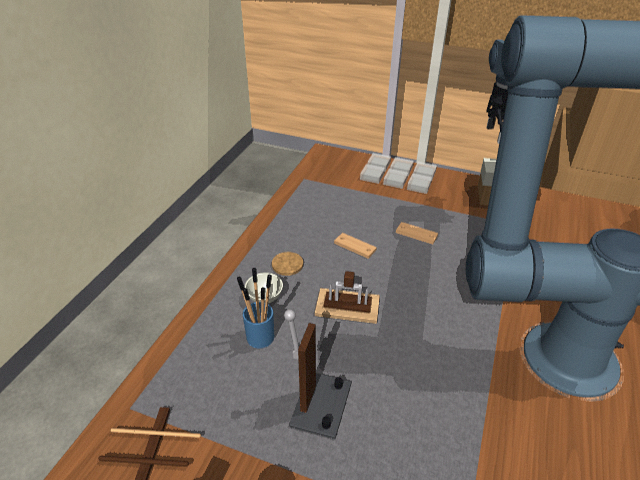

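```bash
cat > m.py <<'E'
from h import *
im=cv2.imread("pics/top0.png")[:,:,::-1]; d=np.load("pics/top0.npy"); C=cloud("top",d)
hsv=cv2.cvtColor(im,cv2.COLOR_RGB2HSV)
def rect(mask,z,n="top"):
    cs,_=cv2.findContours(mask.astype(np.uint8),cv2.RETR_EXTERNAL,cv2.CHAIN_APPROX_NONE)
    for c in cs:
        if cv2.contourArea(c)<60: continue
        W=np.array([ray(n,p,z)[:2] for p in c[:,0]],np.float32)
        (cx,cy),(w,h),a=cv2.minAreaRect(W)
        if w<h: w,h,a=h,w,a+90
        print("rect px",c[:,0].mean(0).round(),"c",round(cx,1),round(cy,1),"size",round(w),round(h),"ang",round(a,1))
w=(hsv[...,0]<22)&(hsv[...,1]>70)&(hsv[...,2]>100)
roi=np.zeros_like(w);roi[130:420,140:525]=1
roi[150:210,330:385]=0
print("table z",np.median(C[280:300,400:440,2]))
print("covers/jig z15"); rect(w&roi,13.5)
b=(C[...,2]>205)&(C[...,2]<232);b[:,:140]=0;b[:,240:]=0;b[:240]=0;b[310:]=0
print("stand top",b.sum(),np.median(C[b],0) if b.any() else 0); rect(b,220)
hi=(C[...,2]>100);hi[:,:140]=0;hi[:,240:]=0;hi[:230]=0;hi[310:]=0
g=hi&(hsv[...,1]<50)&~b
print("steel px"); 
v,u=np.where(g)
for z0 in range(100,300,15):
    s=g&(C[...,2]>=z0)&(C[...,2]<z0+15)
    if s.any(): print(z0,s.sum(),C[s].mean(0).round(1),np.argwhere(s).mean(0).round(1))
E
python3 m.py
```

```text
table z 0.9091250713410091
covers/jig z15
rect px [473. 304.] c 447.3 -326.5 size 121 49 ang 173.2
rect px [320. 267.] c 547.8 37.9 size 161 90 ang 11.8
rect px [418. 240.] c 605.2 -201.1 size 122 48 ang 166.4
rect px [238. 131.] c 886.3 231.1 size 493 13 ang 88.3
stand top 279 [537.14069746 333.08265735 219.65485424]
rect px [177. 271.] c 536.7 332.5 size 73 16 ang 94.7
steel px
100 2 [526.6 366.4 103.4] [278.  175.5]
160 30 [553.5 337.  171.3] [264.3 181. ]
175 57 [555.2 335.8 179.2] [263.3 180.7]
190 28 [551.6 334.5 195.7] [264.6 179.3]
220 2 [562.2 332.8 233.8] [258.5 175.5]
235 14 [564.7 333.5 240.6] [257.1 174.3]
250 2 [564.7 331.6 258.3] [256.5 173. ]
265 79 [569.3 336.  275.9] [253.7 168.5]
280 14 [569.5 335.2 281.6] [253.4 168.1]
```

```bash
cat > m2.py <<'E'
from h import *
im=cv2.imread("pics/top0.png")[:,:,::-1]; d=np.load("pics/top0.npy"); C=cloud("top",d)
p=np.zeros(d.shape,bool);p[155:220,205:275]=1
for z0 in (30,60,85,100,120,140,160,180,200):
    s=p&(C[...,2]>z0)&(C[...,2]<z0+25)&(d>0)
    if s.any(): print(z0,s.sum(),C[s].min(0).round(),C[s].max(0).round())
o=np.array([558.1,334.3]);a=np.radians(4.7);e=np.array([np.cos(a),np.sin(a)]);f=np.array([-e[1],e[0]])
s=p&(C[...,2]>40)&(C[...,2]<260)
L=(C[s][:,:2]-o); print("hook frame: min s",(L@e).min(),"max lateral",(L@f).max())
for z0 in range(40,260,20):
    q=(C[s][:,2]>=z0)&(C[s][:,2]<z0+20)
    if q.any(): print(z0,q.sum(),"s",(L@e)[q].min().round(),(L@e)[q].max().round(),"lat max",(L@f)[q].max().round())
# bowl/coaster/knob
k=np.zeros(d.shape,bool);k[230:305,293:350]=1
for z0,z1 in((70,90),(105,130)):
    s=k&(C[...,2]>z0)&(C[...,2]<z1); print("knob",z0,s.sum(),C[s].mean(0).round(1)); 
s=k&(C[...,2]>108)
pts=C[s][:,:2].astype(np.float32); print(cv2.minAreaRect(pts), np.argwhere(s).mean(0))
E
python3 m2.py; python3 -c "
import cv2;a=cv2.imread('pics/top0.png');c=cv2.resize(a[225:315,285:355],None,fx=6,fy=6,interpolation=cv2.INTER_CUBIC);cv2.imwrite('pics/c1.png',c)"
```

```text
30 129 [679. 176.  30.] [746. 242.  55.]
60 141 [678. 176.  60.] [746. 243.  85.]
85 183 [678. 175.  85.] [749. 245. 110.]
100 43 [690. 187. 100.] [740. 234. 125.]
120 40 [689. 185. 120.] [739. 239. 145.]
140 37 [687. 183. 141.] [743. 239. 164.]
160 60 [682. 178. 161.] [745. 243. 185.]
180 133 [679. 175. 180.] [752. 249. 205.]
200 22 [679. 177. 200.] [751. 248. 205.]
hook frame: min s 108.96514549028 max lateral -98.33508029885417
40 99 s 110.0 177.0 lat max -105.0
60 122 s 109.0 177.0 lat max -104.0
80 186 s 109.0 180.0 lat max -101.0
100 34 s 122.0 173.0 lat max -113.0
120 34 s 120.0 170.0 lat max -111.0
140 30 s 119.0 174.0 lat max -108.0
160 44 s 115.0 177.0 lat max -104.0
180 112 s 113.0 184.0 lat max -98.0
200 22 s 112.0 183.0 lat max -100.0
knob 70 95 [546.2  37.   82.2]
knob 105 112 [546.7  36.8 119. ]
((519.954345703125, 32.0367546081543), (79.57003021240234, 23.373117446899414), 9.916029930114746) [265.87681159 320.84782609]
```

View pics/c1.png

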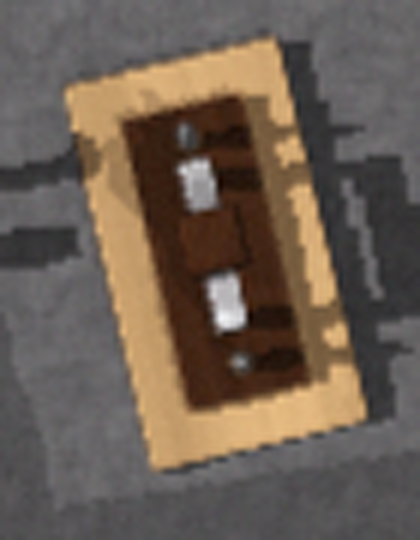

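The crop shows the jig with the plate on it: pins at crop (188,135) and (240,361), knob at (212,238). Only two covers are present, at top-view px (419,240) and (473,305). The positions agree with the given sizes, so I'll move now.

```bash
cat > go.py <<'E'
import sys
from h import *
# usage: go.py x y z yaw [x y z yaw ...]: deltas of each target from the present pose
o=manip.get_obs(); P=np.array(o["tool_pos"]); M=R.from_euler("xyz",o["eef_rot"])
print("t",round(o["time_s"],2),"pos",P.round(1),"rpy",np.degrees(o["eef_rot"]).round(1),"F",np.round(o["wrist_force"],1),"gap",round(o["finger_gap"],1),round(o["finger_force"],1))
a=list(map(float,sys.argv[1:]))
for i in range(0,len(a),4):
    T=R.from_euler("xyz",[np.pi,0,np.radians(a[i+3])])
    print((M.inv().apply(np.array(a[i:i+3])-P)/10).round(2).tolist(),np.degrees((M.inv()*T).as_rotvec()).round(1).tolist())
E
python3 go.py 569.4 335.8 330 4.7
```

```text
t 0.1 pos [ 293.  -579.7  230.3] rpy [-179.9   -0.    26.8] F [ 0.8 -0.3 -0.9] gap 85.2 0.0
[65.96, -69.26, -9.83] [-0.1, 0.0, 22.1]
```

Emit:
play_rows(
  deltas=[
    {"delta_pos": [0, 0, -5], "angular": [0, 0, 0], "gripper": -1},
    {"delta_pos": [0, 0, -9.8], "angular": [0, 0, 8], "gripper": -1},
    {"delta_pos": [33, -34.6, -9.8], "angular": [0, 0, 22], "gripper": -1},
    {"delta_pos": [33, -34.6, -9.8], "angular": [0, 0, 22], "gripper": -1},
    {"delta_pos": [33, -34.6, -9.8], "angular": [0, 0, 22], "gripper": -1},
    {"delta_pos": [33, -34.6, -9.8], "angular": [0, 0, 22], "gripper": -1},
    {"delta_pos": [33, -34.6, -9.8], "angular": [0, 0, 22], "gripper": -1},
    {"delta_pos": [33, -34.6, -9.8], "angular": [0, 0, 22], "gripper": -1},
    {"delta_pos": [33, -34.6, -9.8], "angular": [0, 0, 22], "gripper": -1},
    {"delta_pos": [33, -34.6, -9.8], "angular": [0, 0, 22], "gripper": -1},
    {"delta_pos": [33, -34.6, -9.8], "angular": [0, 0, 22], "gripper": -1},
    {"delta_pos": [33, -34.6, -9.8], "angular": [0, 0, 22], "gripper": -1},
  ],
  squeeze=20,
)

```text
time_s: 1.3
tool_pos: [431.8, -119.4, 329.0]
eef_rot: [-3.141, -0.0, 0.087]
wrist_force: [0.5, -0.1, -0.1]
finger_gap: 85.7
finger_force: 0.0
```

```bash
python3 go.py 569.4 335.8 330 4.7
```

```text
t 1.3 pos [ 431.8 -119.4  329. ] rpy [-180.   -0.    5.] F [ 0.5 -0.1 -0.1] gap 85.7 0.0
[17.65, -44.17, -0.07] [-0.0, -0.0, 0.3]
```

Emit:
play_rows(
  deltas=[
    {"delta_pos": [17.6, -44.2, 0], "angular": [0, 0, 0.3], "gripper": -1},
    {"delta_pos": [17.6, -44.2, 0], "angular": [0, 0, 0.3], "gripper": -1},
    {"delta_pos": [17.6, -44.2, 0], "angular": [0, 0, 0.3], "gripper": -1},
    {"delta_pos": [17.6, -44.2, 0], "angular": [0, 0, 0.3], "gripper": -1},
    {"delta_pos": [17.6, -44.2, 0], "angular": [0, 0, 0.3], "gripper": -1},
    {"delta_pos": [17.6, -44.2, 0], "angular": [0, 0, 0.3], "gripper": -1},
    {"delta_pos": [17.6, -44.2, 0], "angular": [0, 0, 0.3], "gripper": -1},
    {"delta_pos": [17.6, -44.2, 0], "angular": [0, 0, 0.3], "gripper": -1},
    {"delta_pos": [17.6, -44.2, 0], "angular": [0, 0, 0.3], "gripper": -1},
    {"delta_pos": [17.6, -44.2, 0], "angular": [0, 0, 0.3], "gripper": -1},
    {"delta_pos": [17.6, -44.2, 0], "angular": [0, 0, 0.3], "gripper": -1},
    {"delta_pos": [17.6, -44.2, 0], "angular": [0, 0, 0.3], "gripper": -1},
  ],
)

```text
time_s: 2.5
tool_pos: [569.7, 332.8, 328.4]
eef_rot: [3.141, 0.002, 0.079]
wrist_force: [-0.0, 0.2, -0.2]
finger_gap: 85.1
finger_force: 0.0
```

```bash
python3 go.py 569.4 335.8 251 4.7; python3 - <<'E'
from h import *
im,d=shot("side","side1"); C=cloud("side",d)
hsv=cv2.cvtColor(im,cv2.COLOR_RGB2HSV)
o=np.array([569,336,270]); r=np.linalg.norm(C-o,axis=-1)
s=(r<30)&(hsv[...,1]<60)
print(s.sum(),C[s].mean(0),np.argwhere(s).mean(0), proj("side",[569.4,335.8,270]))
cv2.imwrite("pics/s1c.png",cv2.resize(im[200:440,200:420,::-1],None,fx=2.4,fy=2.4))
E
```

```text
t 2.5 pos [569.7 332.8 328.4] rpy [1.8e+02 1.0e-01 4.6e+00] F [-0.   0.2 -0.2] gap 85.1 0.0
[0.01, -0.31, 7.74] [0.0, 0.1, -0.1]
141 [568.00606709 341.27473568 267.16543944] [317.29787234 289.88652482] [290.34239346 314.04239851]
```

View pics/s1c.png

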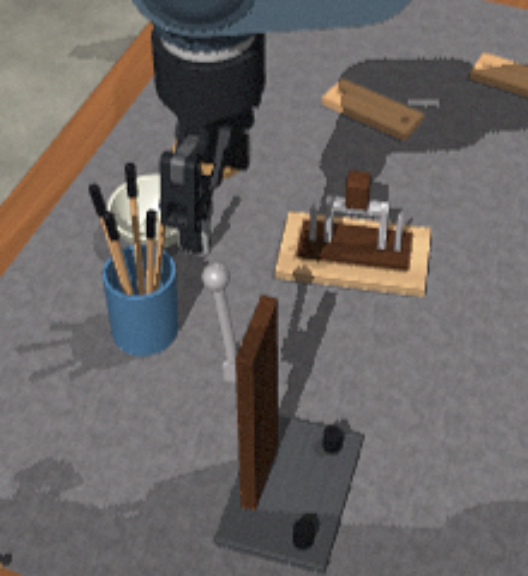

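Crop shows the ball at (216,276) with the gripper just above it. Both views agree on about (569,336,268), so I'll go down and grip.

Emit:
play_rows(
  deltas=[
    {"delta_pos": [0, -0.3, 3], "angular": [0, 0, 0], "gripper": -1},
    {"delta_pos": [0, -0.3, 6], "angular": [0, 0, 0], "gripper": -1},
    {"delta_pos": [0, -0.3, 7.9], "angular": [0, 0, 0], "gripper": -0.5},
    {"delta_pos": [0, -0.3, 7.9], "angular": [0, 0, 0], "gripper": 0.2},
    {"delta_pos": [0, -0.3, 7.9], "angular": [0, 0, 0], "gripper": 1},
    {"delta_pos": [0, -0.3, 7.9], "angular": [0, 0, 0], "gripper": 1},
    {"delta_pos": [0, -0.3, 7.9], "angular": [0, 0, 0], "gripper": 1},
    {"delta_pos": [0, -0.3, 7.9], "angular": [0, 0, 0], "gripper": 1},
    {"delta_pos": [0, -0.3, 7.9], "angular": [0, 0, 0], "gripper": 1},
    {"delta_pos": [0, -0.3, 7.9], "angular": [0, 0, 0], "gripper": 1},
  ],
  squeeze=20,
)

```text
time_s: 3.55
tool_pos: [570.6, 337.4, 253.0]
eef_rot: [-3.137, -0.004, 0.079]
wrist_force: [0.3, 5.0, 1.4]
finger_gap: 20.6
finger_force: 19.7
```

```bash
python3 go.py 569.4 335.8 251 4.7
```

```text
t 3.55 pos [570.6 337.4 253. ] rpy [-179.8   -0.3    4.5] F [0.3 5.  1.4] gap 20.6 19.7
[-0.13, 0.15, 0.2] [-0.2, -0.3, -0.2]
```

Emit:
play_rows(
  deltas=[
    {"delta_pos": [1.18, 0, 0.21], "angular": [0, 0, 0], "gripper": 1},
    {"delta_pos": [2.33, 0, 0.55], "angular": [0, 0, 0], "gripper": 1},
    {"delta_pos": [3.43, 0, 1.02], "angular": [0, 0, 0], "gripper": 1},
    {"delta_pos": [4.55, 0, 1.69], "angular": [0, 0, 0], "gripper": 1},
    {"delta_pos": [5.49, 0, 2.42], "angular": [0, 0, 0], "gripper": 1},
    {"delta_pos": [6.35, 0, 3.27], "angular": [0, 0, 0], "gripper": 1},
    {"delta_pos": [7.15, 0, 4.29], "angular": [0, 0, 0], "gripper": 1},
    {"delta_pos": [7.77, 0, 5.32], "angular": [0, 0, 0], "gripper": 1},
    {"delta_pos": [8.26, 0, 6.41], "angular": [0, 0, 0], "gripper": 1},
    {"delta_pos": [8.61, 0, 7.56], "angular": [0, 0, 0], "gripper": 1},
    {"delta_pos": [8.83, 0, 8.74], "angular": [0, 0, 0], "gripper": 1},
    {"delta_pos": [8.9, 0, 9.8], "angular": [0, 0, 0], "gripper": 1},
  ],
)

```text
time_s: 4.75
tool_pos: [659.9, 345.0, 153.4]
eef_rot: [-3.137, -0.004, 0.079]
wrist_force: [0.4, 8.0, 1.6]
finger_gap: 20.1
finger_force: 20.6
```

```bash
python3 go.py 658 342 151 4.7;python3 - <<'E'
from h import *
for n in("side","top"):
    im,d=shot(n,n+"2")
    c=proj(n,[655,342,170]).astype(int);print(c)
    if n=="side": cv2.imwrite("pics/s2c.png",cv2.resize(im[200:440,200:420,::-1],None,fx=2.4,fy=2.4))
E
```

```text
t 4.75 pos [659.9 345.  153.4] rpy [-179.7   -0.2    4.5] F [0.4 8.  1.6] gap 20.1 20.6
[-0.22, 0.28, 0.24] [-0.3, -0.2, -0.2]
[251 338]
[178 217]
```

View pics/s2c.png

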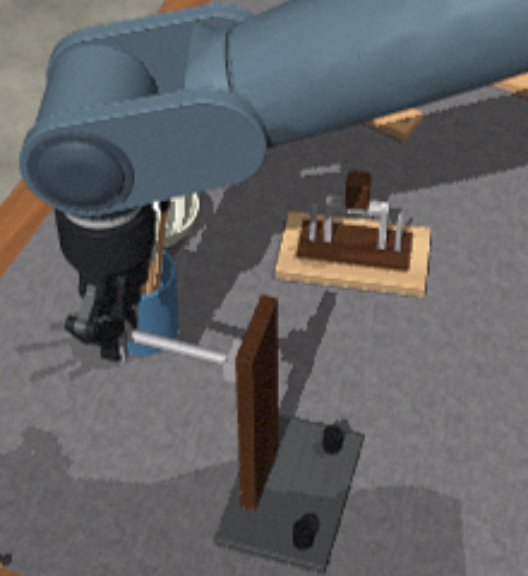

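The hook is level, with the arm running from crop (130,335) to (230,360) and the ball in the pads. I'll release, rise and move over the knob.

Emit:
play_rows(
  deltas=[
    {"delta_pos": [0, 0, 0], "angular": [0, 0, 0], "gripper": 0},
    {"delta_pos": [0, 0, 0], "angular": [0, 0, 0], "gripper": 0},
    {"delta_pos": [0, 0, 0], "angular": [0, 0, 0], "gripper": 0},
    {"delta_pos": [0, 0, 0], "angular": [0, 0, 0], "gripper": 0},
    {"delta_pos": [0, 0, -4], "angular": [0, 0, 0], "gripper": 0},
    {"delta_pos": [0, 0, -9], "angular": [0, 0, 0], "gripper": 0},
    {"delta_pos": [0, 0, -13], "angular": [0, 0, 0], "gripper": 0},
    {"delta_pos": [0, 0, -13], "angular": [0, 0, 0], "gripper": 0},
  ],
)

```text
time_s: 5.65
tool_pos: [661.6, 343.4, 292.3]
eef_rot: [-3.138, -0.015, 0.078]
wrist_force: [0.4, -0.2, 0.1]
finger_gap: 42.7
finger_force: 0.0
```

```bash
python3 go.py 547 37.5 220 11.8; python3 - <<'E'
from h import *
im,d=shot("side","side3"); C=cloud("side",d)
hsv=cv2.cvtColor(im,cv2.COLOR_RGB2HSV)
z=C[...,2]; x=C[...,0]; y=C[...,1]
s=(z>155)&(z<190)&(x>560)&(x<690)&(y>310)&(y<370)&(hsv[...,1]<60)&(hsv[...,2]>90)
for a in range(560,690,10):
    q=s&(x>=a)&(x<a+10)
    if q.any(): print(a,q.sum(),C[q].mean(0).round(1),z[q].max().round(1))
q=s&(x>645)
v,u=np.where(q); print("ball px",u.mean(),v.mean(),ray("side",(u.mean(),v.mean()),170), np.ptp(u),np.ptp(v))
E
```

```text
t 5.65 pos [661.6 343.4 292.3] rpy [-179.8   -0.8    4.5] F [ 0.4 -0.2  0.1] gap 42.7 0.0
[-13.92, 29.62, 6.93] [-0.1, -0.8, -7.3]
560 41 [563.7 338.1 173.2] 180.8
570 26 [575.4 339.9 172.1] 176.6
580 22 [584.9 340.6 172.5] 177.0
590 27 [595.  341.4 171.9] 177.3
600 24 [605.6 341.8 172.3] 176.9
610 25 [615.3 343.2 172.7] 178.5
620 25 [625.4 344.  172.8] 176.2
630 22 [635.2 344.7 173.1] 177.2
640 28 [645.4 346.  173.3] 178.3
650 56 [654.8 349.3 176.6] 182.6
660 22 [663.4 349.2 176.9] 182.3
ball px 249.86170212765958 338.5531914893617 [658.40176638 344.40834064 170.        ] 11 9
```

Emit:
play_rows(
  deltas=[
    {"delta_pos": [-13.9, 29.6, 0], "angular": [0, -0.8, -7.3], "gripper": -0.4},
    {"delta_pos": [-13.9, 29.6, 0], "angular": [0, -0.8, -7.3], "gripper": -0.4},
    {"delta_pos": [-13.9, 29.6, 0], "angular": [0, -0.8, -7.3], "gripper": -0.4},
    {"delta_pos": [-13.9, 29.6, 0], "angular": [0, -0.8, -7.3], "gripper": -0.4},
    {"delta_pos": [-13.9, 29.6, 4], "angular": [0, -0.8, -7.3], "gripper": -0.4},
    {"delta_pos": [-13.9, 29.6, 7], "angular": [0, -0.8, -7.3], "gripper": -0.4},
    {"delta_pos": [-13.9, 29.6, 11], "angular": [0, -0.8, -7.3], "gripper": -0.4},
    {"delta_pos": [-13.9, 29.6, 13], "angular": [0, -0.8, -7.3], "gripper": -0.4},
    {"delta_pos": [-13.9, 29.6, 13], "angular": [0, -0.8, -7.3], "gripper": -0.4},
    {"delta_pos": [-13.9, 29.6, 13], "angular": [0, -0.8, -7.3], "gripper": -0.4},
    {"delta_pos": [-13.9, 29.6, 13], "angular": [0, -0.8, -7.3], "gripper": -0.4},
  ],
)

```text
time_s: 6.8
tool_pos: [545.0, 37.1, 154.8]
eef_rot: [3.141, 0.01, 0.207]
wrist_force: [0.3, 0.5, 0.3]
finger_gap: 59.9
finger_force: 0.0
```

```bash
python3 go.py 547.2 37.4 87 11.8
```

```text
t 6.8 pos [545.   37.1 154.8] rpy [180.    0.6  11.9] F [0.3 0.5 0.3] gap 59.9 0.0
[0.29, 0.02, 6.77] [0.0, 0.6, 0.1]
```

Emit:
play_rows(
  deltas=[
    {"delta_pos": [0.2, 0, 2], "angular": [0, 0.6, 0], "gripper": -0.4},
    {"delta_pos": [0.2, 0, 4], "angular": [0, 0.6, 0], "gripper": -0.4},
    {"delta_pos": [0.2, 0, 4], "angular": [0, 0.6, 0], "gripper": -0.4},
    {"delta_pos": [0.2, 0, 4], "angular": [0, 0.6, 0], "gripper": -0.4},
    {"delta_pos": [0.2, 0, 4], "angular": [0, 0.6, 0], "gripper": -0.4},
  ],
)

```text
time_s: 7.3
tool_pos: [546.2, 37.2, 114.5]
eef_rot: [3.141, -0.0, 0.207]
wrist_force: [0.6, 0.7, -0.4]
finger_gap: 59.8
finger_force: 0.0
```

```bash
python3 go.py 547.2 37.4 88 11.8
```

```text
t 7.3 pos [546.2  37.2 114.5] rpy [180.   -0.   11.8] F [ 0.6  0.7 -0.4] gap 59.8 0.0
[0.1, -0.0, 2.65] [0.0, -0.0, 0.0]
```

Emit:
play_rows(
  deltas=[
    {"delta_pos": [0.1, 0, 1.5], "angular": [0, 0, 0], "gripper": -0.4},
    {"delta_pos": [0.1, 0, 2.6], "angular": [0, 0, 0], "gripper": 0},
    {"delta_pos": [0.1, 0, 2.6], "angular": [0, 0, 0], "gripper": 1},
    {"delta_pos": [0.1, 0, 2.6], "angular": [0, 0, 0], "gripper": 1},
    {"delta_pos": [0.1, 0, 2.6], "angular": [0, 0, 0], "gripper": 1},
    {"delta_pos": [0.1, 0, 2.6], "angular": [0, 0, 0], "gripper": 1},
    {"delta_pos": [0.1, 0, 2.6], "angular": [0, 0, 0], "gripper": 1},
    {"delta_pos": [0.1, 0, 2.6], "angular": [0, 0, 0], "gripper": 1},
  ],
  squeeze=50,
)

```text
time_s: 8.1
tool_pos: [545.4, 37.2, 86.3]
eef_rot: [-3.141, 0.003, 0.206]
wrist_force: [0.5, -0.7, -3.3]
finger_gap: 23.3
finger_force: 51.4
```

Emit:
play_rows(
  deltas=[
    {"delta_pos": [0, 0, -1.5], "angular": [0, 0, 0], "gripper": 1},
    {"delta_pos": [0, 0, -3], "angular": [0, 0, 0], "gripper": 1},
    {"delta_pos": [0, 0, -5], "angular": [0, 0, 0], "gripper": 1},
    {"delta_pos": [0, 0, -7], "angular": [0, 0, 0], "gripper": 1},
    {"delta_pos": [0, 0, -9], "angular": [0, 0, 0], "gripper": 1},
    {"delta_pos": [0, 0, -11], "angular": [0, 0, 0], "gripper": 1},
    {"delta_pos": [0, 0, -13], "angular": [0, 0, 0], "gripper": 1},
    {"delta_pos": [0, 0, -13], "angular": [0, 0, 0], "gripper": 1},
    {"delta_pos": [0, 0, -13], "angular": [0, 0, 0], "gripper": 1},
    {"delta_pos": [0, 0, -13], "angular": [0, 0, 0], "gripper": 1},
  ],
)

```text
time_s: 9.1
tool_pos: [545.2, 37.2, 215.3]
eef_rot: [-3.14, 0.005, 0.206]
wrist_force: [0.4, -0.0, -2.9]
finger_gap: 23.2
finger_force: 51.6
```

```bash
python3 go.py 547.2 37.4 88 11.8; python3 - <<'E'
from h import *
for n,(x0,y0) in {"side":(260,190),"top":(250,190)}.items():
    im,d=shot(n,n+"4"); 
    cv2.imwrite(f"pics/{n}4c.png",cv2.resize(im[y0:y0+150,x0:x0+160,::-1],None,fx=4,fy=4))
E
```

```text
t 9.1 pos [545.2  37.2 215.3] rpy [-179.9    0.3   11.8] F [ 0.4 -0.  -2.9] gap 23.2 51.6
[0.27, 0.04, 12.73] [-0.1, 0.3, 0.0]
```

View pics/side4c.png

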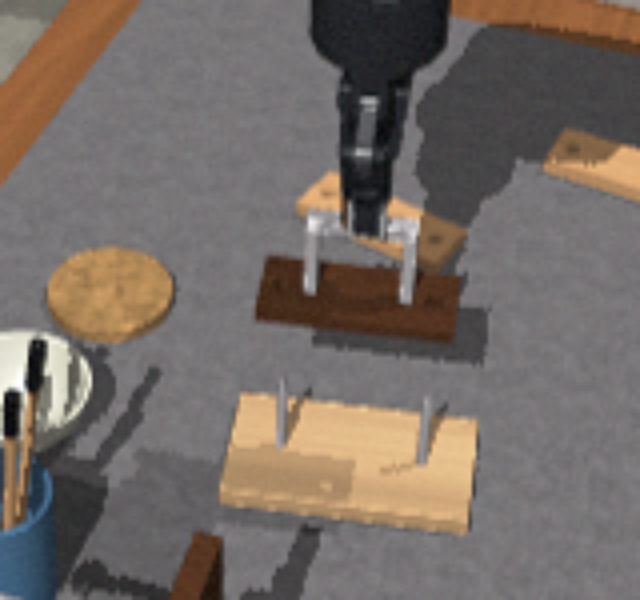

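The plate is off the pins and level, and the bare pins show at crop (281,410) and (427,430). I'll carry it high over the brushes to the ball end of the hook.

```bash
python3 go.py 545.2 37.2 310 11.8 708.3 346.9 310 94.85; python3 - <<'E'
from h import *
A=[ray("side",(260+281/4,190+445/4),15),ray("side",(260+424/4,190+463/4),15)]
B=[ray("side",(260+282/4,190+380/4),75),ray("side",(260+429/4,190+398/4),75)]
for a in(A,B): print(a[0].round(1),a[1].round(1),(a[0]+a[1])/2,np.linalg.norm(a[0]-a[1]),np.degrees(np.arctan2(*(a[0]-a[1])[[1,0]])))
E
```

```text
t 9.2 pos [545.1  37.2 214.9] rpy [-179.9    0.3   11.8] F [ 1.2  0.9 -4. ] gap 22.9 51.6
[-0.05, -0.01, -9.51] [-0.1, 0.3, 0.0]
[22.25, -26.99, -9.59] [-0.3, 0.2, -83.0]
[591.   47.7  15. ] [499.6  29.   15. ] [545.28882021  38.3330937   15.        ] 93.34788756273659 11.558512303377189
[591.2  48.7  75. ] [499.9  30.1  75. ] [545.54938099  39.40391284  75.        ] 93.13173276002945 11.530721241765864
```

Emit:
play_rows(
  deltas=[
    {"delta_pos": [0, 0, -4], "angular": [0, 0, 0], "gripper": 1},
    {"delta_pos": [0, 0, -8], "angular": [0, 0, 0], "gripper": 1},
    {"delta_pos": [0, 0, -9.5], "angular": [0, 0, -6], "gripper": 1},
    {"delta_pos": [2, -2.4, -9.5], "angular": [0, 0, -13], "gripper": 1},
    {"delta_pos": [5, -6, -9.5], "angular": [0, 0, -21], "gripper": 1},
    {"delta_pos": [8, -9.7, -9.5], "angular": [0, 0, -29], "gripper": 1},
    {"delta_pos": [11, -13.3, -9.5], "angular": [0, 0, -37], "gripper": 1},
    {"delta_pos": [14, -17, -9.5], "angular": [0, 0, -45], "gripper": 1},
    {"delta_pos": [17, -20.6, -9.5], "angular": [0, 0, -53], "gripper": 1},
    {"delta_pos": [19.5, -23.7, -9.5], "angular": [0, 0, -61], "gripper": 1},
    {"delta_pos": [21.5, -26, -9.5], "angular": [0, 0, -69], "gripper": 1},
    {"delta_pos": [22.2, -27, -9.5], "angular": [0, 0, -76], "gripper": 1},
  ],
)

```text
time_s: 10.4
tool_pos: [708.5, 349.5, 307.7]
eef_rot: [-3.135, 0.0, 1.54]
wrist_force: [-1.1, -1.1, -3.8]
finger_gap: 23.8
finger_force: 51.4
```

```bash
python3 go.py 708.3 346.9 300 94.85 708.3 346.9 207 94.85
```

```text
t 10.4 pos [708.5 349.5 307.7] rpy [-179.6    0.    88.2] F [-1.1 -1.1 -3.8] gap 23.8 51.4
[-0.26, -0.0, 0.77] [-0.4, 0.0, -6.6]
[-0.25, 0.06, 10.07] [-0.4, 0.0, -6.6]
```

Emit:
play_rows(
  deltas=[
    {"delta_pos": [-0.2, 0, 0], "angular": [-0.2, 0, -6.6], "gripper": 1},
    {"delta_pos": [-0.2, 0, 3], "angular": [-0.2, 0, -6.6], "gripper": 1},
    {"delta_pos": [-0.2, 0, 6], "angular": [-0.2, 0, -6.6], "gripper": 1},
    {"delta_pos": [-0.2, 0, 9], "angular": [-0.2, 0, -6.6], "gripper": 1},
    {"delta_pos": [-0.2, 0, 10], "angular": [-0.2, 0, -6.6], "gripper": 1},
    {"delta_pos": [-0.2, 0, 10], "angular": [-0.2, 0, -6.6], "gripper": 1},
    {"delta_pos": [-0.2, 0, 10], "angular": [-0.2, 0, -6.6], "gripper": 1},
  ],
)

```text
time_s: 11.1
tool_pos: [708.6, 345.0, 212.1]
eef_rot: [3.14, -0.001, 1.648]
wrist_force: [-0.1, -0.1, -3.0]
finger_gap: 23.2
finger_force: 51.5
```

```bash
python3 go.py 708.3 346.9 207 94.85 618.5 339.3 207 94.85; python3 - <<'E'
from h import *
im,d=shot("side","side5"); 
cv2.imwrite(f"pics/side5c.png",cv2.resize(im[220:400,180:340,::-1],None,fx=3.3,fy=3.3))
E
```

```text
t 11.1 pos [708.6 345.  212.1] rpy [179.9  -0.   94.4] F [-0.1 -0.1 -3. ] gap 23.2 51.5
[0.19, -0.01, 0.51] [0.1, -0.0, -0.4]
[0.12, -9.03, 0.49] [0.1, -0.0, -0.4]
```

View pics/side5c.png

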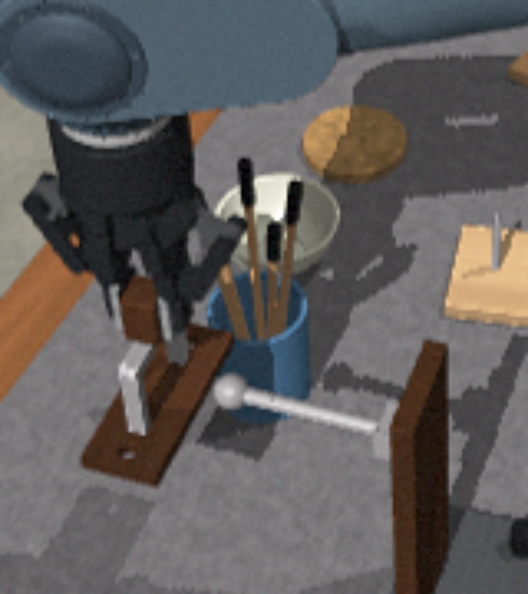

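The plate sits in front of the ball (ball at crop (232,392), arch leg at (135,400)). I'll check the lateral fit before threading.

```bash
python3 - <<'E'
from h import *
im=cv2.imread("pics/side5.png")[:,:,::-1]; d=np.load("pics/side5.npy"); C=cloud("side",d)
hsv=cv2.cvtColor(im,cv2.COLOR_RGB2HSV); x,y,z=np.moveaxis(C,-1,0)
st=(hsv[...,1]<60)&(hsv[...,2]>90)
e=np.array([np.cos(np.radians(4.85)),np.sin(np.radians(4.85))]);o=np.array([558.7,335.9])
s=(C[...,:2]-o)@e; l=(C[...,:2]-o)@np.array([-e[1],e[0]])
leg=st&(s>130)&(s<170)&(l>15)&(z>145)&(z<195)
print("leg",leg.sum(),"s",s[leg].mean(),"lat pct",np.percentile(l[leg],[10,50,90]),"z",np.percentile(z[leg],[2,50,98]))
pl=(s>115)&(s<185)&(abs(l)<75)&(z>125)&(z<165)&~st
print("plate top z",np.median(z[pl]),"lat",np.percentile(l[pl],[1,99]),"s",np.percentile(s[pl],[1,99]))
b=st&(s>88)&(s<113)&(abs(l)<20)&(z>150)&(z<190)
print("ball",b.sum(),C[b].mean(0),"s",s[b].mean(),"lat",l[b].mean(),"px c",np.argwhere(b).mean(0)[::-1],ray("side",np.argwhere(b).mean(0)[::-1],170))
arm=st&(s>20)&(s<85)&(abs(l)<20)&(z>155)&(z<190)
print("arm lat fit",np.polyfit(s[arm],l[arm],1))
E
```

```text
leg 73 s 150.30024701590568 lat pct [31.49330134 32.69008139 33.93913924] z [151.26546099 173.80299383 193.29525597]
plate top z 150.61430806078442 lat [-58.06292217  61.01678671] s [124.84913973 174.6804574 ]
ball 88 [656.24054092 348.97933729 176.37829996] s 98.29711699117114 lat 4.785705526956335 px c [249.52272727 338.46590909] [659.14397954 344.45590819 170.        ]
arm lat fit [-7.63197615e-04  2.48032849e+00]
```

Emit:
play_rows(
  deltas=[
    {"delta_pos": [0, 0, 0.5], "angular": [0, 0, -0.4], "gripper": 1},
    {"delta_pos": [0, -1.5, 0.5], "angular": [0, 0, -0.4], "gripper": 1},
    {"delta_pos": [0, -3, 0.5], "angular": [0, 0, -0.4], "gripper": 1},
    {"delta_pos": [0, -4.5, 0.5], "angular": [0, 0, -0.4], "gripper": 1},
    {"delta_pos": [0, -6, 0.5], "angular": [0, 0, -0.4], "gripper": 1},
    {"delta_pos": [0, -7.5, 0.5], "angular": [0, 0, -0.4], "gripper": 1},
    {"delta_pos": [0, -9, 0.5], "angular": [0, 0, -0.4], "gripper": 1},
    {"delta_pos": [0, -9, 0.5], "angular": [0, 0, -0.4], "gripper": 1},
    {"delta_pos": [0, -9, 1.2], "angular": [0, 0, -0.4], "gripper": 1},
    {"delta_pos": [0, -9, 1.8], "angular": [0, 0, -0.4], "gripper": 1},
    {"delta_pos": [0, -9, 1.8], "angular": [0, 0, -0.4], "gripper": 1},
    {"delta_pos": [0, -9, 1.8], "angular": [0, 0, -0.4], "gripper": 1},
  ],
)

```text
time_s: 12.35
tool_pos: [618.4, 337.7, 192.0]
eef_rot: [-3.141, 0.0, 1.654]
wrist_force: [-0.0, -0.5, -3.3]
finger_gap: 23.7
finger_force: 51.5
```

Emit:
play_rows(
  deltas=[
    {"delta_pos": [0, 0, 0.2], "angular": [0, 0, 0], "gripper": 1},
    {"delta_pos": [0, 0, 0.4], "angular": [0, 0, 0], "gripper": 1},
    {"delta_pos": [0, 0, 0.6], "angular": [0, 0, 0], "gripper": 1},
    {"delta_pos": [0, 0, 0.6], "angular": [0, 0, 0], "gripper": 1},
    {"delta_pos": [0, 0, 0.6], "angular": [0, 0, 0], "gripper": 1},
  ],
)

```text
time_s: 12.85
tool_pos: [618.4, 338.0, 187.1]
eef_rot: [3.141, -0.0, 1.655]
wrist_force: [0.1, -0.6, -0.9]
finger_gap: 23.6
finger_force: 51.9
```

```bash
python3 go.py 618.5 339.3 188 94.85
```

```text
t 12.85 pos [618.4 338.  187.1] rpy [180.   -0.   94.8] F [ 0.1 -0.6 -0.9] gap 23.6 51.9
[0.13, 0.02, -0.09] [0.0, -0.0, -0.0]
```

Emit:
play_rows(
  deltas=[
    {"delta_pos": [0, 0, 0.1], "angular": [0, 0, 0], "gripper": 0.4},
    {"delta_pos": [0, 0, 0.1], "angular": [0, 0, 0], "gripper": 0.3},
    {"delta_pos": [0, 0, 0.1], "angular": [0, 0, 0], "gripper": 0.1},
    {"delta_pos": [0, 0, 0.1], "angular": [0, 0, 0], "gripper": 0},
    {"delta_pos": [0, 0, 0.1], "angular": [0, 0, 0], "gripper": 0},
    {"delta_pos": [0, 0, -2], "angular": [0, 0, 0], "gripper": 0},
    {"delta_pos": [0, 0, -4], "angular": [0, 0, 0], "gripper": 0},
    {"delta_pos": [0, 0, -8], "angular": [0, 0, 0], "gripper": 0},
    {"delta_pos": [0, 0, -12], "angular": [0, 0, 0], "gripper": 0},
    {"delta_pos": [0, 0, -12], "angular": [0, 0, 0], "gripper": 0},
  ],
)

```text
time_s: 13.85
tool_pos: [620.8, 338.9, 315.6]
eef_rot: [3.129, -0.004, 1.655]
wrist_force: [0.5, 0.4, 1.4]
finger_gap: 42.8
finger_force: 0.0
```

```bash
cat > see.py <<'E'
from h import *
import sys
def covers(tag):
    im,d=shot("top",tag); hsv=cv2.cvtColor(im,cv2.COLOR_RGB2HSV)
    w=(hsv[...,0]<22)&(hsv[...,1]>70)&(hsv[...,2]>75)
    m=np.zeros_like(w);m[200:420,240:525]=1
    cs,_=cv2.findContours((w&m).astype(np.uint8),cv2.RETR_EXTERNAL,cv2.CHAIN_APPROX_NONE)
    for c in cs:
        if cv2.contourArea(c)<200: continue
        W=np.array([ray("top",p,12)[:2] for p in c[:,0]],np.float32)
        (cx,cy),(a,b),t=cv2.minAreaRect(W)
        if a<b:a,b,t=b,a,t+90
        print("cover?",round(cx,1),round(cy,1),"size",round(a),round(b),"yaw",round((t+90)%180-90,1))
covers(sys.argv[1])
E
python3 see.py top6; python3 - <<'E'
from h import *
im,d=shot("side","side6"); 
cv2.imwrite(f"pics/side6c.png",cv2.resize(im[220:400,180:340,::-1],None,fx=3.3,fy=3.3))
E
python3 go.py 605.2 -201.1 100 -13.6
```

```text
cover? 447.6 -327.7 size 122 48 yaw -6.8
cover? 548.0 37.7 size 161 91 yaw 11.8
cover? 604.9 -201.7 size 122 47 yaw -13.8
t 13.95 pos [618.7 338.1 308.6] rpy [ 1.798e+02 -1.000e-01  9.480e+01] F [ 0.3 -0.1 -0.1] gap 42.7 0.0
[-53.64, -5.93, 20.78] [0.1, -0.2, 108.4]
```

View pics/side6c.png

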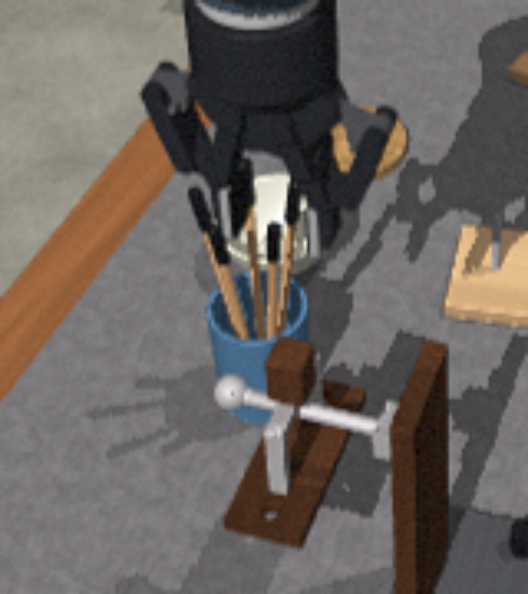

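The plate hangs near level on the hook arm, bar at crop (290,410). The covers haven't moved, so I'll go to cover A at (605,-201.5), yaw -13.8.

Emit:
play_rows(
  deltas=[
    {"delta_pos": [-4, -0.5, 0], "angular": [0, 0, 8], "gripper": -1},
    {"delta_pos": [-8, -1, 0], "angular": [0, 0, 16], "gripper": -1},
    {"delta_pos": [-12, -1.4, 0], "angular": [0, 0, 24], "gripper": -1},
    {"delta_pos": [-16, -1.8, 0], "angular": [0, 0, 32], "gripper": -1},
    {"delta_pos": [-20, -2.2, 0], "angular": [0, 0, 40], "gripper": -1},
    {"delta_pos": [-24, -2.7, 0], "angular": [0, 0, 48], "gripper": -1},
    {"delta_pos": [-28, -3.1, 0], "angular": [0, 0, 56], "gripper": -1},
    {"delta_pos": [-32, -3.5, 0], "angular": [0, 0, 64], "gripper": -1},
    {"delta_pos": [-36, -4, 0], "angular": [0, 0, 72], "gripper": -1},
    {"delta_pos": [-40, -4.4, 5], "angular": [0, 0, 80], "gripper": -1},
    {"delta_pos": [-44, -4.8, 9], "angular": [0, 0, 88], "gripper": -1},
    {"delta_pos": [-47, -5.2, 12], "angular": [0, 0, 96], "gripper": -1},
  ],
)

```text
time_s: 15.15
tool_pos: [604.7, -126.2, 193.0]
eef_rot: [-3.14, 0.003, -0.027]
wrist_force: [0.4, -0.6, 0.1]
finger_gap: 85.3
finger_force: 0.0
```

```bash
python3 go.py 604.9 -201.5 100 -13.8
```

```text
t 15.15 pos [ 604.7 -126.2  193. ] rpy [-1.799e+02  1.000e-01 -1.500e+00] F [ 0.4 -0.6  0.1] gap 85.3 0.0
[0.24, 7.54, 9.29] [-0.1, 0.2, 12.3]
```

Emit:
play_rows(
  deltas=[
    {"delta_pos": [0.2, 3, 3], "angular": [0, 0, 6], "gripper": -1},
    {"delta_pos": [0.2, 6, 6], "angular": [0, 0, 12.3], "gripper": -1},
    {"delta_pos": [0.2, 7.5, 9.3], "angular": [0, 0, 12.3], "gripper": -1},
    {"delta_pos": [0.2, 7.5, 12.3], "angular": [0, 0, 12.3], "gripper": -1},
    {"delta_pos": [0.2, 7.5, 12.3], "angular": [0, 0, 12.3], "gripper": -1},
    {"delta_pos": [0.2, 7.5, 12.3], "angular": [0, 0, 12.3], "gripper": -1},
    {"delta_pos": [0.2, 7.5, 12.3], "angular": [0, 0, 12.3], "gripper": -1},
  ],
)

```text
time_s: 15.85
tool_pos: [607.5, -200.4, 74.8]
eef_rot: [3.141, -0.002, -0.235]
wrist_force: [0.1, -0.4, 0.6]
finger_gap: 85.4
finger_force: 0.0
```

```bash
python3 go.py 604.9 -201.5 2 -13.8
```

```text
t 15.85 pos [ 607.5 -200.4   74.8] rpy [ 1.80e+02 -1.00e-01 -1.35e+01] F [ 0.1 -0.4  0.6] gap 85.4 0.0
[-0.24, 0.17, 7.28] [0.0, -0.1, 0.3]
```

Emit:
play_rows(
  deltas=[
    {"delta_pos": [-0.2, 0.1, 3], "angular": [0, 0, 0.3], "gripper": -1},
    {"delta_pos": [-0.2, 0.1, 6], "angular": [0, 0, 0.3], "gripper": -1},
    {"delta_pos": [-0.2, 0.1, 7.2], "angular": [0, 0, 0.3], "gripper": -1},
    {"delta_pos": [-0.2, 0.1, 7.2], "angular": [0, 0, 0.3], "gripper": -0.5},
    {"delta_pos": [-0.2, 0.1, 7.2], "angular": [0, 0, 0.3], "gripper": 0},
    {"delta_pos": [-0.2, 0.1, 7.2], "angular": [0, 0, 0.3], "gripper": 1},
    {"delta_pos": [-0.2, 0.1, 7.2], "angular": [0, 0, 0.3], "gripper": 1},
    {"delta_pos": [-0.2, 0.1, 7.2], "angular": [0, 0, 0.3], "gripper": 1},
    {"delta_pos": [-0.2, 0.1, 7.2], "angular": [0, 0, 0.3], "gripper": 1},
    {"delta_pos": [-0.2, 0.1, 7.2], "angular": [0, 0, 0.3], "gripper": 1},
  ],
  squeeze=30,
)

```text
time_s: 16.85
tool_pos: [606.1, -201.6, 3.7]
eef_rot: [3.141, -0.004, -0.241]
wrist_force: [0.4, 1.0, 5.4]
finger_gap: 45.1
finger_force: 31.5
```

```bash
python3 go.py 604.9 -201.5 130 -13.8
```

```text
t 16.85 pos [ 606.1 -201.6    3.7] rpy [180.   -0.2 -13.8] F [0.4 1.  5.4] gap 45.1 31.5
[-0.07, 0.03, -12.63] [0.0, -0.2, 0.0]
```

```bash
python3 go.py 549 38 130 11.8
```

```text
t 16.85 pos [ 606.1 -201.6    3.7] rpy [180.   -0.2 -13.8] F [0.4 1.  5.4] gap 45.1 31.5
[-11.21, -21.9, -12.69] [0.1, -0.2, -25.6]
```

Emit:
play_rows(
  deltas=[
    {"delta_pos": [0, 0, -2], "angular": [0, 0, 0], "gripper": 1},
    {"delta_pos": [0, 0, -6], "angular": [0, 0, 0], "gripper": 1},
    {"delta_pos": [0, 0, -10], "angular": [0, 0, 0], "gripper": 1},
    {"delta_pos": [-1.1, -2.2, -12.7], "angular": [0, 0, -3], "gripper": 1},
    {"delta_pos": [-3, -6, -12.7], "angular": [0, 0, -8], "gripper": 1},
    {"delta_pos": [-5, -10, -12.7], "angular": [0, 0, -13], "gripper": 1},
    {"delta_pos": [-7, -14, -12.7], "angular": [0, 0, -18], "gripper": 1},
    {"delta_pos": [-9, -18, -12.7], "angular": [0, 0, -23], "gripper": 1},
    {"delta_pos": [-10.7, -21, -12.7], "angular": [0, -0.2, -25.6], "gripper": 1},
    {"delta_pos": [-11.2, -21.9, -12.7], "angular": [0, -0.2, -25.6], "gripper": 1},
    {"delta_pos": [-11.2, -21.9, -12.7], "angular": [0, -0.2, -25.6], "gripper": 1},
    {"delta_pos": [-11.2, -21.9, -12.7], "angular": [0, -0.2, -25.6], "gripper": 1},
  ],
)

```text
time_s: 18.05
tool_pos: [548.3, 37.6, 128.6]
eef_rot: [-3.141, 0.003, 0.205]
wrist_force: [-0.7, -0.6, -1.1]
finger_gap: 44.7
finger_force: 31.0
```

```bash
python3 go.py 549 38 85 11.8; python3 - <<'E'
from h import *
im,d=shot("side","side7"); 
cv2.imwrite(f"pics/side7c.png",cv2.resize(im[220:340,280:440,::-1],None,fx=5,fy=5,interpolation=cv2.INTER_CUBIC))
E
```

```text
t 18.05 pos [548.3  37.6 128.6] rpy [-1.80e+02  1.00e-01  1.18e+01] F [-0.7 -0.6 -1.1] gap 44.7 31.0
[0.08, -0.02, 4.36] [-0.0, 0.1, -0.0]
```

View pics/side7c.png

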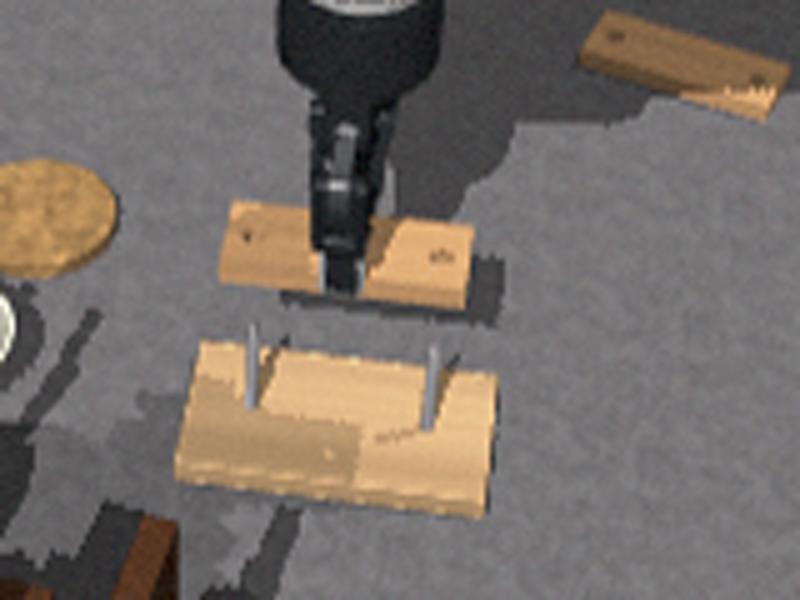

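Holes show at crop (247,236) and (441,257), pin tips at (253,328) and (434,347). I'll compare them in the side camera.

```bash
python3 - <<'E'
from h import *
def P(c,z): return ray("side",(280+c[0]/5-0.4,220+c[1]/5-0.4),z)
h=[P((247,236),137),P((441,257),137)];p=[P((253,328),75),P((434,347),75)];b=[P((250,408),15),P((428,430),15)]
for q in(h,p,b): print(q[0].round(1),q[1].round(1),((q[0]+q[1])/2).round(1),np.linalg.norm(q[0]-q[1]).round(1),np.degrees(np.arctan2(*(q[0]-q[1])[[1,0]])).round(1))
im,d=shot("top","top7");C=cloud("top",d);hsv=cv2.cvtColor(im,cv2.COLOR_RGB2HSV)
E
```

```text
[595.8  50.2 137. ] [502.8  29.8 137. ] [549.3  40.  137. ] 95.2 12.4
[591.6  49.7  75. ] [502.4  29.2  75. ] [547.   39.4  75. ] 91.5 12.9
[592.7  48.1  15. ] [501.6  29.2  15. ] [547.1  38.7  15. ] 93.0 11.7
```

Emit:
play_rows(
  deltas=[
    {"delta_pos": [-0.05, 0, 2], "angular": [0, 0, 0], "gripper": 1},
    {"delta_pos": [-0.05, 0, 4], "angular": [0, 0, 0], "gripper": 1},
    {"delta_pos": [-0.05, 0, 4.7], "angular": [0, 0, 0], "gripper": 1},
    {"delta_pos": [-0.05, 0, 5.2], "angular": [0, 0, 0], "gripper": 1},
    {"delta_pos": [-0.05, 0, 5.7], "angular": [0, 0, 0], "gripper": 1},
    {"delta_pos": [-0.05, 0, 6.2], "angular": [0, 0, 0], "gripper": 1},
    {"delta_pos": [-0.05, 0, 6.2], "angular": [0, 0, 0], "gripper": 1},
    {"delta_pos": [-0.05, 0, 6.2], "angular": [0, 0, 0], "gripper": 1},
  ],
)

```text
time_s: 18.95
tool_pos: [547.3, 38.5, 66.5]
eef_rot: [-3.141, 0.003, 0.206]
wrist_force: [0.1, 0.3, -1.1]
finger_gap: 44.7
finger_force: 31.0
```

```bash
python3 go.py 548.3 37.6 20 11.8
```

```text
t 18.95 pos [547.3  38.5  66.5] rpy [-180.     0.2   11.8] F [ 0.1  0.3 -1.1] gap 44.7 31.0
[0.09, 0.11, 4.65] [-0.0, 0.2, 0.0]
```

Emit:
play_rows(
  deltas=[
    {"delta_pos": [0, 0, 1], "angular": [0, 0, 0], "gripper": 1},
    {"delta_pos": [0, 0, 2], "angular": [0, 0, 0], "gripper": 1},
    {"delta_pos": [0, 0, 3], "angular": [0, 0, 0], "gripper": 1},
    {"delta_pos": [0, 0, 4], "angular": [0, 0, 0], "gripper": 1},
    {"delta_pos": [0, 0, 4.6], "angular": [0, 0, 0], "gripper": 1},
    {"delta_pos": [0, 0, 4.6], "angular": [0, 0, 0], "gripper": 1},
  ],
)

```text
time_s: 19.55
tool_pos: [546.7, 38.4, 19.4]
eef_rot: [-3.14, 0.004, 0.206]
wrist_force: [-0.1, -2.7, -1.4]
finger_gap: 45.0
finger_force: 30.9
```

```bash
python3 go.py 548.3 37.6 20 11.8
```

```text
t 19.55 pos [546.7  38.4  19.4] rpy [-179.9    0.2   11.8] F [-0.1 -2.7 -1.4] gap 45.0 30.9
[0.14, 0.11, -0.06] [-0.1, 0.2, 0.0]
```

Emit:
play_rows(
  deltas=[
    {"delta_pos": [0, 0, 0], "angular": [0, 0, 0], "gripper": -0.5},
    {"delta_pos": [0, 0, 0], "angular": [0, 0, 0], "gripper": -0.8},
    {"delta_pos": [0, 0, 0], "angular": [0, 0, 0], "gripper": -0.8},
    {"delta_pos": [0, 0, 0], "angular": [0, 0, 0], "gripper": -1},
    {"delta_pos": [0, 0, -4], "angular": [0, 0, 0], "gripper": -1},
    {"delta_pos": [0, 0, -8], "angular": [0, 0, 0], "gripper": -1},
    {"delta_pos": [0, 0, -13], "angular": [0, 0, 0], "gripper": -1},
    {"delta_pos": [0, 5, -15], "angular": [0, 0, 0], "gripper": -1},
    {"delta_pos": [0, 10, -15], "angular": [0, 0, 0], "gripper": -1},
    {"delta_pos": [0, 15, -15], "angular": [0, 0, 0], "gripper": -1},
    {"delta_pos": [0, 15, -15], "angular": [0, 0, 0], "gripper": -1},
  ],
)

```text
time_s: 20.65
tool_pos: [579.1, -113.4, 171.0]
eef_rot: [3.14, 0.002, 0.201]
wrist_force: [-0.7, 0.5, 1.3]
finger_gap: 85.6
finger_force: 0.0
```

```bash
python3 see.py top8; python3 go.py 447.6 -327.5 100 -6.8;  python3 - <<'E'
from h import *
im,d=shot("side","side8"); C=cloud("side",d)
s=(abs(C[...,0]-547)<70)&(abs(C[...,1]-38)<35)&(C[...,2]>18)&(C[...,2]<40); hsv=cv2.cvtColor(im,cv2.COLOR_RGB2HSV); s&=hsv[...,1]>60
A=np.c_[C[s][:,:2]-[547,38],np.ones(s.sum())]; print("cover top z",np.median(C[s][:,2]),"slope",np.linalg.lstsq(A,C[s][:,2],rcond=None)[0])
E
```

```text
cover? 447.6 -327.0 size 122 50 yaw -6.5
cover? 547.5 37.7 size 161 91 yaw 11.8
t 20.7 pos [ 578.5 -111.4  170.4] rpy [-180.     0.2   11.6] F [-0.3  0.5 -0.1] gap 85.5 0.0
[-17.13, 18.55, 7.08] [0.0, 0.2, 18.4]
cover top z 24.960002878193336 slope [ 3.36366819e-03 -2.50047105e-02  2.48274846e+01]
```

Emit:
play_rows(
  deltas=[
    {"delta_pos": [-3.4, 3.7, 0], "angular": [0, 0, 5], "gripper": -1},
    {"delta_pos": [-6.8, 7.4, 1], "angular": [0, 0, 10], "gripper": -1},
    {"delta_pos": [-10.2, 11.1, 3], "angular": [0, 0, 15], "gripper": -1},
    {"delta_pos": [-13.6, 14.8, 5], "angular": [0, 0, 18.4], "gripper": -1},
    {"delta_pos": [-16.5, 18, 7], "angular": [0, 0, 18.4], "gripper": -1},
    {"delta_pos": [-17.1, 18.5, 9], "angular": [0, 0, 18.4], "gripper": -1},
    {"delta_pos": [-17.1, 18.5, 9], "angular": [0, 0, 18.4], "gripper": -1},
    {"delta_pos": [-17.1, 18.5, 9], "angular": [0, 0, 18.4], "gripper": -1},
  ],
)

```text
time_s: 21.55
tool_pos: [448.4, -322.9, 80.2]
eef_rot: [-3.14, 0.004, -0.114]
wrist_force: [0.8, 0.5, -0.0]
finger_gap: 85.4
finger_force: 0.0
```

```bash
python3 go.py 448.3 -327.3 2.5 -6.7; python3 see.py top9
```

```text
t 21.55 pos [ 448.4 -322.9   80.2] rpy [-179.9    0.2   -6.5] F [ 0.8  0.5 -0. ] gap 85.4 0.0
[0.07, 0.45, 7.77] [-0.1, 0.3, 0.2]
cover? 485.6 -331.0 size 51 44 yaw 87.0
cover? 548.0 37.7 size 161 91 yaw 11.8
```

Emit:
play_rows(
  deltas=[
    {"delta_pos": [0, 0.2, 3], "angular": [0, 0.2, 0.2], "gripper": -1},
    {"delta_pos": [0, 0.2, 6], "angular": [0, 0.2, 0.2], "gripper": -1},
    {"delta_pos": [0, 0.2, 7.7], "angular": [0, 0.2, 0.2], "gripper": -1},
    {"delta_pos": [0, 0.2, 7.7], "angular": [0, 0.2, 0.2], "gripper": -0.5},
    {"delta_pos": [0, 0.2, 7.7], "angular": [0, 0.2, 0.2], "gripper": 0},
    {"delta_pos": [0, 0.2, 7.7], "angular": [0, 0.2, 0.2], "gripper": 1},
    {"delta_pos": [0, 0.2, 7.7], "angular": [0, 0.2, 0.2], "gripper": 1},
    {"delta_pos": [0, 0.2, 7.7], "angular": [0, 0.2, 0.2], "gripper": 1},
    {"delta_pos": [0, 0.2, 7.7], "angular": [0, 0.2, 0.2], "gripper": 1},
    {"delta_pos": [0, 0.2, 7.7], "angular": [0, 0.2, 0.2], "gripper": 1},
  ],
  squeeze=30,
)

```text
time_s: 22.6
tool_pos: [449.4, -327.3, 5.7]
eef_rot: [3.14, -0.003, -0.119]
wrist_force: [0.9, 3.1, 6.8]
finger_gap: 44.3
finger_force: 31.3
```

```bash
python3 go.py 547.6 38 130 11.8
```

```text
t 22.6 pos [ 449.4 -327.3    5.7] rpy [179.9  -0.2  -6.8] F [0.9 3.1 6.8] gap 44.3 31.3
[5.47, -37.41, -12.48] [0.1, -0.2, -18.6]
```

Emit:
play_rows(
  deltas=[
    {"delta_pos": [0, 0, -2], "angular": [0, 0, 0], "gripper": 1},
    {"delta_pos": [0, 0, -6], "angular": [0, 0, 0], "gripper": 1},
    {"delta_pos": [0, 0, -10], "angular": [0, 0, 0], "gripper": 1},
    {"delta_pos": [0.6, -4, -12.5], "angular": [0, 0, -2], "gripper": 1},
    {"delta_pos": [1.3, -9, -12.5], "angular": [0, 0, -5], "gripper": 1},
    {"delta_pos": [2, -14, -12.5], "angular": [0, 0, -7], "gripper": 1},
    {"delta_pos": [2.8, -19, -12.5], "angular": [0, 0, -10], "gripper": 1},
    {"delta_pos": [3.5, -24, -12.5], "angular": [0, 0, -13], "gripper": 1},
    {"delta_pos": [4.2, -29, -12.5], "angular": [0, 0, -16], "gripper": 1},
    {"delta_pos": [5, -34, -12.5], "angular": [0, -0.2, -18.6], "gripper": 1},
    {"delta_pos": [5.5, -37, -12.5], "angular": [0, -0.2, -18.6], "gripper": 1},
    {"delta_pos": [5.5, -37.4, -12.5], "angular": [0, -0.2, -18.6], "gripper": 1},
  ],
)

```text
time_s: 23.8
tool_pos: [547.4, 41.8, 129.3]
eef_rot: [-3.141, 0.002, 0.211]
wrist_force: [0.2, -0.6, -1.6]
finger_gap: 44.6
finger_force: 30.9
```

Emit:
play_rows(
  deltas=[
    {"delta_pos": [0, 0, 0], "angular": [0, 0, 0], "gripper": 1},
    {"delta_pos": [0, 0, 0], "angular": [0, 0, 0], "gripper": 1},
    {"delta_pos": [0, 0, 0], "angular": [0, 0, 0], "gripper": 1},
  ],
)

```text
time_s: 24.1
tool_pos: [546.5, 37.3, 128.5]
eef_rot: [-3.141, 0.004, 0.204]
wrist_force: [-0.5, 0.5, -0.5]
finger_gap: 44.9
finger_force: 30.9
```

```bash
python3 go.py 548 38 85 11.8; python3 - <<'E'
from h import *
im,d=shot("side","side10"); C=cloud("side",d)
cv2.imwrite(f"pics/side10c.png",cv2.resize(im[220:340,280:440,::-1],None,fx=5,fy=5,interpolation=cv2.INTER_CUBIC))
E
```

```text
t 24.1 pos [546.5  37.3 128.5] rpy [-180.     0.2   11.7] F [-0.5  0.5 -0.5] gap 44.9 30.9
[0.18, -0.04, 4.35] [-0.0, 0.2, -0.1]
```

View pics/side10c.png

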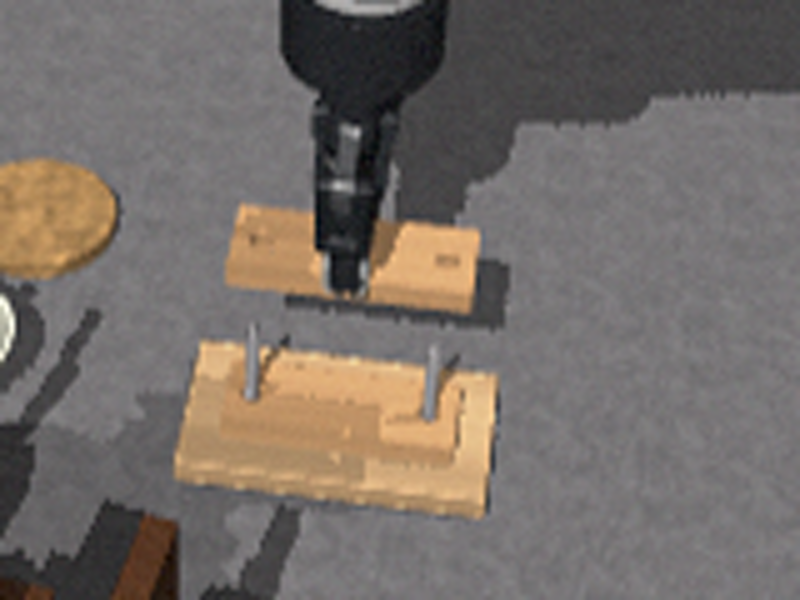

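Cover A sits flat on the pins. Cover B hangs about 6.5 crop px to the right of where A was, which is about 3 mm in -x, so I'll shift it +2 mm in x and lower it.

Emit:
play_rows(
  deltas=[
    {"delta_pos": [0.2, 0, 2], "angular": [0, 0, 0], "gripper": 1},
    {"delta_pos": [0.2, 0, 4], "angular": [0, 0, 0], "gripper": 1},
    {"delta_pos": [0.2, 0, 4.5], "angular": [0, 0, 0], "gripper": 1},
    {"delta_pos": [0.2, 0, 5], "angular": [0, 0, 0], "gripper": 1},
    {"delta_pos": [0.2, 0, 5.5], "angular": [0, 0, 0], "gripper": 1},
    {"delta_pos": [0.2, 0, 6], "angular": [0, 0, 0], "gripper": 1},
    {"delta_pos": [0.2, 0, 6], "angular": [0, 0, 0], "gripper": 1},
    {"delta_pos": [0.2, 0, 6], "angular": [0, 0, 0], "gripper": 1},
  ],
)

```text
time_s: 24.95
tool_pos: [548.6, 38.9, 68.7]
eef_rot: [-3.141, 0.003, 0.206]
wrist_force: [0.0, 0.9, -0.4]
finger_gap: 45.0
finger_force: 30.9
```

```bash
python3 go.py 548 37.6 33 11.8
```

```text
t 24.95 pos [548.6  38.9  68.7] rpy [-180.     0.2   11.8] F [ 0.   0.9 -0.4] gap 45.0 30.9
[-0.07, 0.11, 3.57] [-0.0, 0.2, 0.0]
```

Emit:
play_rows(
  deltas=[
    {"delta_pos": [0, 0.05, 1], "angular": [0, 0, 0], "gripper": 1},
    {"delta_pos": [0, 0.05, 2], "angular": [0, 0, 0], "gripper": 1},
    {"delta_pos": [0, 0.05, 3], "angular": [0, 0, 0], "gripper": 1},
    {"delta_pos": [0, 0.05, 3.6], "angular": [0, 0, 0], "gripper": 1},
    {"delta_pos": [0, 0.05, 3.6], "angular": [0, 0, 0], "gripper": 1},
    {"delta_pos": [0, 0.05, 3.6], "angular": [0, 0, 0], "gripper": 1},
  ],
)

```text
time_s: 25.55
tool_pos: [548.4, 38.4, 32.1]
eef_rot: [-3.141, 0.004, 0.206]
wrist_force: [-0.6, -0.0, 0.2]
finger_gap: 44.7
finger_force: 33.9
```

Emit:
play_rows(
  deltas=[
    {"delta_pos": [0, 0, 0], "angular": [0, 0, 0], "gripper": -0.5},
    {"delta_pos": [0, 0, 0], "angular": [0, 0, 0], "gripper": -0.8},
    {"delta_pos": [0, 0, 0], "angular": [0, 0, 0], "gripper": -1},
    {"delta_pos": [0, 0, 0], "angular": [0, 0, 0], "gripper": -1},
    {"delta_pos": [0, 0, -4], "angular": [0, 0, 0], "gripper": -1},
    {"delta_pos": [0, 0, -8], "angular": [0, 0, 0], "gripper": -1},
    {"delta_pos": [0, 0, -13], "angular": [0, 0, 0], "gripper": -1},
    {"delta_pos": [0, 0, -18], "angular": [0, 0, 0], "gripper": -1},
    {"delta_pos": [0, 0, -23], "angular": [0, 0, 0], "gripper": -1},
    {"delta_pos": [0, 0, -28], "angular": [0, 0, 0], "gripper": -1},
    {"delta_pos": [0, 0, -28], "angular": [0, 0, 0], "gripper": -1},
    {"delta_pos": [0, 0, -28], "angular": [0, 0, 0], "gripper": -1},
  ],
)

```text
time_s: 26.75
tool_pos: [549.9, 38.4, 313.9]
eef_rot: [3.141, 0.0, 0.206]
wrist_force: [-0.2, -0.2, -0.0]
finger_gap: 85.5
finger_force: 0.0
```

```bash
python3 go.py 618.5 339.3 310 94.85; python3 - <<'E'
from h import *
im,d=shot("side","side11"); C=cloud("side",d)
cv2.imwrite(f"pics/side11c.png",cv2.resize(im[220:420,190:450,::-1],None,fx=3,fy=3,interpolation=cv2.INTER_CUBIC))
E
```

```text
t 26.75 pos [549.9  38.4 313.9] rpy [180.    0.   11.8] F [-0.2 -0.2 -0. ] gap 85.5 0.0
[12.87, -28.05, 0.37] [0.0, 0.0, -83.0]
```

View pics/side11c.png

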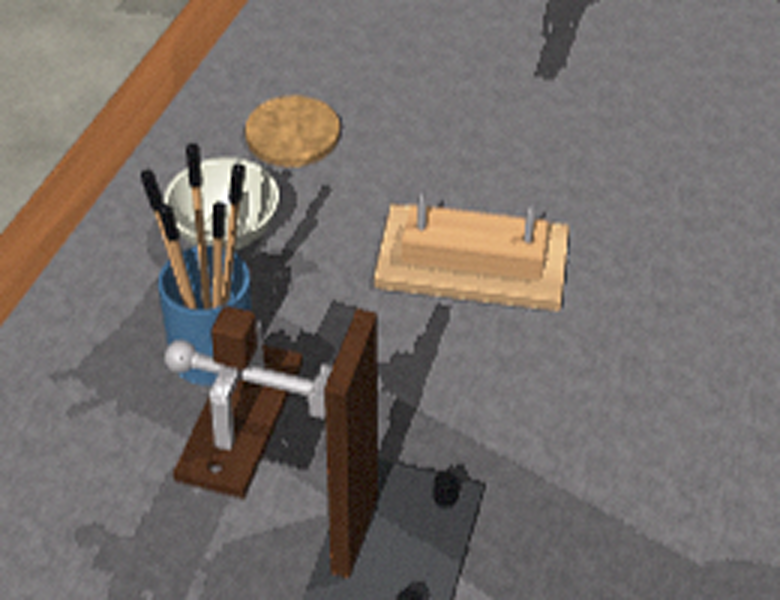

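Both covers are stacked flat on the pins (crop (470,240)) and the plate hangs steady at (235,340). Next I'll fetch the plate.

Emit:
play_rows(
  deltas=[
    {"delta_pos": [1.2, -2.6, 0], "angular": [0, 0, -8], "gripper": -0.3},
    {"delta_pos": [2.4, -5.2, 0], "angular": [0, 0, -16], "gripper": -0.3},
    {"delta_pos": [3.6, -7.8, 0], "angular": [0, 0, -24], "gripper": -0.3},
    {"delta_pos": [4.8, -10.4, 0], "angular": [0, 0, -32], "gripper": -0.3},
    {"delta_pos": [6, -13, 0], "angular": [0, 0, -40], "gripper": -0.3},
    {"delta_pos": [7.2, -15.6, 0], "angular": [0, 0, -48], "gripper": -0.3},
    {"delta_pos": [8.4, -18.2, 0], "angular": [0, 0, -56], "gripper": -0.3},
    {"delta_pos": [9.6, -20.8, 0], "angular": [0, 0, -64], "gripper": -0.3},
    {"delta_pos": [10.8, -23.5, 0], "angular": [0, 0, -72], "gripper": -0.3},
    {"delta_pos": [12, -26, 0], "angular": [0, 0, -79], "gripper": -0.3},
    {"delta_pos": [12.8, -28, 0], "angular": [0, 0, -83], "gripper": -0.3},
    {"delta_pos": [12.8, -28, 0], "angular": [0, 0, -83], "gripper": -0.3},
  ],
)

```text
time_s: 28.0
tool_pos: [616.2, 340.6, 308.1]
eef_rot: [-3.133, 0.001, 1.658]
wrist_force: [0.2, 0.3, 0.2]
finger_gap: 55.3
finger_force: 0.0
```

Emit:
play_rows(
  deltas=[
    {"delta_pos": [0, 0, 3], "angular": [0, 0, 0], "gripper": -0.2},
    {"delta_pos": [0, 0, 6], "angular": [0, 0, 0], "gripper": -0.2},
    {"delta_pos": [0, 0, 6], "angular": [0, 0, 0], "gripper": -0.2},
    {"delta_pos": [0, 0, 6], "angular": [0, 0, 0], "gripper": -0.2},
    {"delta_pos": [0, 0, 6], "angular": [0, 0, 0], "gripper": -0.2},
  ],
)

```text
time_s: 28.5
tool_pos: [617.9, 338.5, 253.9]
eef_rot: [-3.14, -0.001, 1.654]
wrist_force: [0.1, -0.3, 0.5]
finger_gap: 51.5
finger_force: 0.0
```

```bash
python3 go.py 618.4 338 187 94.85; python3 - <<'E'
from h import *
d=np.load("pics/side11.npy"); C=cloud("side",d); im=cv2.imread("pics/side11.png")[:,:,::-1]; hsv=cv2.cvtColor(im,cv2.COLOR_RGB2HSV)
x,y,z=np.moveaxis(C,-1,0)
k=(abs(x-618)<25)&(abs(y-340)<30)&(z>188)&(z<235)&(hsv[...,1]>60)
t=k&(z>np.percentile(z[k],97)-4)
print("knob top z",np.median(z[t]),C[t].mean(0),C[t].min(0),C[t].max(0))
E
```

```text
t 28.5 pos [617.9 338.5 253.9] rpy [-179.9   -0.    94.8] F [ 0.1 -0.3  0.5] gap 51.5 0.0
[-0.06, 0.06, 6.69] [-0.1, -0.0, -0.1]
knob top z 219.76590496373865 [616.85078186 342.75725878 219.91046741] [605.76592049 330.08638354 217.8620636 ] [628.22514455 354.15830197 222.89768485]
```

Emit:
play_rows(
  deltas=[
    {"delta_pos": [0, 0, 2.5], "angular": [0, 0, 0], "gripper": -0.1},
    {"delta_pos": [0, 0, 5], "angular": [0, 0, 0], "gripper": 0},
    {"delta_pos": [0, 0, 6.7], "angular": [0, 0, 0], "gripper": 0},
    {"delta_pos": [0, 0, 6.7], "angular": [0, 0, 0], "gripper": 0.3},
    {"delta_pos": [0, 0, 6.7], "angular": [0, 0, 0], "gripper": 1},
    {"delta_pos": [0, 0, 6.7], "angular": [0, 0, 0], "gripper": 1},
    {"delta_pos": [0, 0, 6.7], "angular": [0, 0, 0], "gripper": 1},
    {"delta_pos": [0, 0, 6.7], "angular": [0, 0, 0], "gripper": 1},
    {"delta_pos": [0, 0, 6.7], "angular": [0, 0, 0], "gripper": 1},
    {"delta_pos": [0, 0, 6.7], "angular": [0, 0, 0], "gripper": 1},
  ],
  squeeze=50,
)

```text
time_s: 29.5
tool_pos: [616.9, 338.7, 185.1]
eef_rot: [-3.138, -0.0, 1.655]
wrist_force: [0.3, 0.6, -2.7]
finger_gap: 23.4
finger_force: 51.1
```

Emit:
play_rows(
  deltas=[
    {"delta_pos": [0, 0, -1], "angular": [0, 0, 0], "gripper": 1},
    {"delta_pos": [0, 0, -1.9], "angular": [0, 0, 0], "gripper": 1},
    {"delta_pos": [0, 0, -1.9], "angular": [0, 0, 0], "gripper": 1},
    {"delta_pos": [0, 0, -1.9], "angular": [0, 0, 0], "gripper": 1},
  ],
)

```text
time_s: 29.9
tool_pos: [617.4, 338.8, 205.1]
eef_rot: [-3.14, -0.0, 1.655]
wrist_force: [0.8, -0.5, -2.9]
finger_gap: 23.2
finger_force: 51.1
```

```bash
python3 go.py 618.4 338 187 94.85; python3 - <<'E'
from h import *
im,d=shot("side","side12"); C=cloud("side",d)
hsv=cv2.cvtColor(im,cv2.COLOR_RGB2HSV); x,y,z=np.moveaxis(C,-1,0)
st=(hsv[...,1]<60)&(hsv[...,2]>90)
e=np.array([np.cos(np.radians(4.85)),np.sin(np.radians(4.85))]);o=np.array([558.7,335.9])
s=(C[...,:2]-o)@e; l=(C[...,:2]-o)@np.array([-e[1],e[0]])
leg=st&(s>30)&(s<90)&(l>22)&(z>135)&(z<185)
print("leg",leg.sum(),"s",s[leg].mean(),"lat",np.percentile(l[leg],[10,50,90]),"z",np.percentile(z[leg],[2,98]))
pl=(s>30)&(s<95)&(l>15)&(l<75)&(z>120)&(z<150)&~st
A=np.c_[s[pl],l[pl],np.ones(pl.sum())]
print("plate z",np.median(z[pl]),"lat",np.percentile(l[pl],[1,99]),"slope",np.linalg.lstsq(A,z[pl],rcond=None)[0])
cv2.imwrite(f"pics/side12c.png",cv2.resize(im[240:400,190:330,::-1],None,fx=3.5,fy=3.5,interpolation=cv2.INTER_CUBIC))
E
```

```text
t 29.9 pos [617.4 338.8 205.1] rpy [-179.9   -0.    94.8] F [ 0.8 -0.5 -2.9] gap 23.2 51.1
[-0.09, 0.1, 1.81] [-0.1, -0.0, -0.0]
leg 77 s 58.68023161044269 lat [32.16041614 33.52860007 60.01377675] z [135.97682832 182.39945664]
plate z 145.79013008738275 lat [15.79834566 61.89233446] slope [ 1.89714742e-02 -3.25565921e-02  1.45574331e+02]
```

View pics/side12c.png

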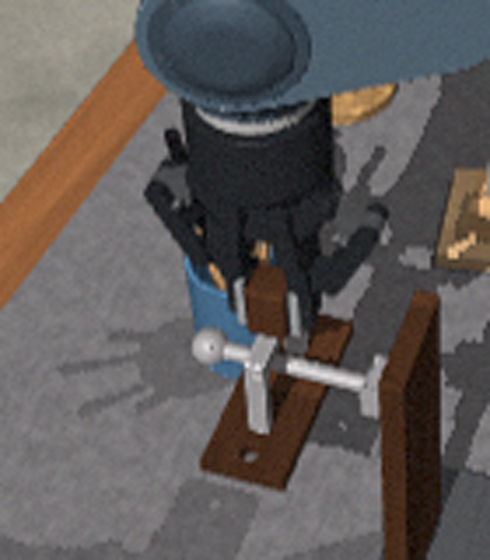

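The plate is gripped, lifted clear of the arm and level. I'll draw it off past the ball (crop (208,348)).

Emit:
play_rows(
  deltas=[
    {"delta_pos": [0, 1.5, -0.1], "angular": [0, 0, 0], "gripper": 1},
    {"delta_pos": [0, 3, -0.1], "angular": [0, 0, 0], "gripper": 1},
    {"delta_pos": [0, 4.5, -0.1], "angular": [0, 0, 0], "gripper": 1},
    {"delta_pos": [0, 6, -0.1], "angular": [0, 0, 0], "gripper": 1},
    {"delta_pos": [0, 7.5, -0.1], "angular": [0, 0, 0], "gripper": 1},
    {"delta_pos": [0, 9.1, -0.1], "angular": [0, 0, 0], "gripper": 1},
    {"delta_pos": [0, 9.1, -0.1], "angular": [0, 0, 0], "gripper": 1},
    {"delta_pos": [0, 9.1, -3], "angular": [0, 0, 0], "gripper": 1},
    {"delta_pos": [0, 9.1, -6], "angular": [0, 0, 0], "gripper": 1},
    {"delta_pos": [0, 9.1, -9], "angular": [0, 0, 0], "gripper": 1},
    {"delta_pos": [0, 9.1, -10.5], "angular": [0, 0, 0], "gripper": 1},
    {"delta_pos": [0, 9.1, -10.5], "angular": [0, 0, 0], "gripper": 1},
  ],
)

```text
time_s: 31.15
tool_pos: [708.6, 346.7, 312.3]
eef_rot: [3.14, -0.001, 1.655]
wrist_force: [0.4, -1.3, -2.0]
finger_gap: 23.6
finger_force: 51.4
```

```bash
python3 go.py 546 37.3 310 11.8 546 37.3 165 11.8
```

```text
t 31.15 pos [708.6 346.7 312.3] rpy [ 1.799e+02 -1.000e-01  9.480e+01] F [ 0.4 -1.3 -2. ] gap 23.6 51.4
[-29.47, -18.8, 0.16] [0.0, -0.1, 83.0]
[-29.49, -18.83, 14.66] [0.0, -0.1, 83.0]
```

Emit:
play_rows(
  deltas=[
    {"delta_pos": [-2.7, -1.7, 0], "angular": [0, 0, 8], "gripper": 1},
    {"delta_pos": [-5.4, -3.4, 0], "angular": [0, 0, 16], "gripper": 1},
    {"delta_pos": [-8.1, -5.1, 0], "angular": [0, 0, 24], "gripper": 1},
    {"delta_pos": [-10.8, -6.8, 0], "angular": [0, 0, 32], "gripper": 1},
    {"delta_pos": [-13.5, -8.5, 0], "angular": [0, 0, 40], "gripper": 1},
    {"delta_pos": [-16.2, -10.3, 0], "angular": [0, 0, 48], "gripper": 1},
    {"delta_pos": [-18.9, -12, 0], "angular": [0, 0, 56], "gripper": 1},
    {"delta_pos": [-21.6, -13.8, 0], "angular": [0, 0, 64], "gripper": 1},
    {"delta_pos": [-24.3, -15.5, 2], "angular": [0, 0, 72], "gripper": 1},
    {"delta_pos": [-27, -17.2, 6], "angular": [0, 0, 79], "gripper": 1},
    {"delta_pos": [-29, -18.5, 10], "angular": [0, 0, 83], "gripper": 1},
    {"delta_pos": [-29.5, -18.8, 14.5], "angular": [0, 0, 83], "gripper": 1},
  ],
)

```text
time_s: 32.35
tool_pos: [542.6, 35.0, 161.6]
eef_rot: [-3.141, 0.005, 0.203]
wrist_force: [1.6, -0.2, -4.0]
finger_gap: 23.4
finger_force: 51.4
```

Emit:
play_rows(
  deltas=[
    {"delta_pos": [0, 0, 0], "angular": [0, 0, 0], "gripper": 1},
    {"delta_pos": [0, 0, 0], "angular": [0, 0, 0], "gripper": 1},
    {"delta_pos": [0, 0, 0], "angular": [0, 0, 0], "gripper": 1},
    {"delta_pos": [0, 0, 0], "angular": [0, 0, 0], "gripper": 1},
  ],
)

```text
time_s: 32.75
tool_pos: [546.9, 36.9, 167.3]
eef_rot: [3.14, -0.001, 0.207]
wrist_force: [0.4, 0.4, -3.4]
finger_gap: 23.6
finger_force: 51.3
```

```bash
python3 go.py 546 37.3 140 11.8; python3 - <<'E'
from h import *
im,d=shot("side","side13")
cv2.imwrite(f"pics/side13c.png",cv2.resize(im[220:340,280:440,::-1],None,fx=5,fy=5,interpolation=cv2.INTER_CUBIC))
E
```

```text
t 32.75 pos [546.9  36.9 167.3] rpy [ 1.799e+02 -1.000e-01  1.190e+01] F [ 0.4  0.4 -3.4] gap 23.6 51.3
[-0.08, -0.06, 2.73] [0.1, -0.1, 0.1]
```

View pics/side13c.png

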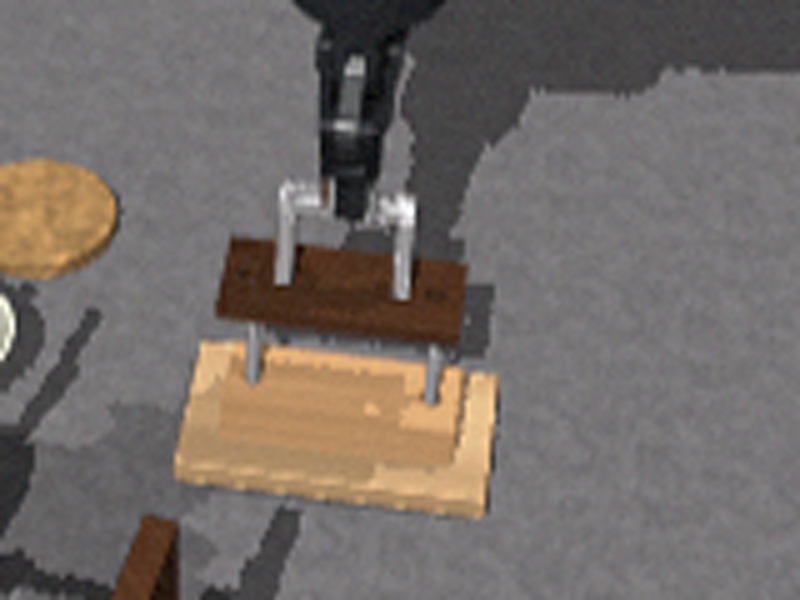

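Plate above the pins: holes at crop (245,273) and (435,295), back corners at (232,238) and (468,262). Checking the offset to the pins.

```bash
python3 - <<'E'
from h import *
def P(c,z): return ray("side",(280+c[0]/5-0.4,220+c[1]/5-0.4),z)
for a,b,z in(((245,273),(435,295),106.5),((232,238),(468,262),106.5)):
    p,q=P(a,z),P(b,z); print(((p+q)/2).round(1),np.linalg.norm(p-q).round(1),np.degrees(np.arctan2(*(p-q)[[1,0]])).round(1))
a=np.radians(11.8); print("corner mid -> centre shift",25*np.array([np.sin(a),-np.cos(a)])*-1)
E
```

```text
[551.8  35.  106.5] 95.1 11.9
[555.1   9.6 106.5] 119.6 12.9
corner mid -> centre shift [-5.1124013  24.47168472]
```

```bash
python3 - <<'E'
from h import *
# both pictures, same automatic rule: dark-brown plate mask, extent along tool x near top plane
def meas(f,tcp,zt):
    im=cv2.imread(f"pics/{f}.png")[:,:,::-1]; d=np.load(f"pics/{f}.npy"); C=cloud("side",d)
    hsv=cv2.cvtColor(im,cv2.COLOR_RGB2HSV)
    a=np.radians(11.8);e=np.array([np.cos(a),np.sin(a)]);n=np.array([-e[1],e[0]])
    r=C[...,:2]-np.array(tcp); s=r@e; l=r@n; z=C[...,2]
    m=(abs(s)<80)&(abs(l)<40)&(abs(z-zt)<7)&(hsv[...,2]<110)&(hsv[...,1]>80)
    mm=[np.percentile(s[m&(abs(l-c)<5)],[0.5,99.5]) for c in(-12,0,12,20)]
    L=np.array([(q[0]+q[1])/2 for q in mm]); W=np.array([q[1]-q[0] for q in mm])
    print(f,m.sum(),"z",np.median(z[m]).round(1),"centre-TCP along x",L.round(1),"len",W.round(0),"lat",np.percentile(l[m],[1,99]).round(1))
meas("side4",(545.2,37.2),154); meas("side13",(546.9,36.9),106.5); 
E
```

```text
side4 707 z 153.7 centre-TCP along x [3.  3.7 3.7 3.3] len [117. 118. 118. 119.] lat [-26.   27.1]
side13 706 z 108.0 centre-TCP along x [2.9 2.1 3.2 3.1] len [118. 117. 117. 119.] lat [-26.3  26.6]
```

Emit:
play_rows(
  deltas=[
    {"delta_pos": [-0.1, -0.03, 1], "angular": [0, 0, 0], "gripper": 1},
    {"delta_pos": [-0.1, -0.03, 2], "angular": [0, 0, 0], "gripper": 1},
    {"delta_pos": [-0.1, -0.03, 2.5], "angular": [0, 0, 0], "gripper": 1},
    {"delta_pos": [-0.1, -0.03, 3], "angular": [0, 0, 0], "gripper": 1},
    {"delta_pos": [-0.1, -0.03, 3.4], "angular": [0, 0, 0], "gripper": 1},
    {"delta_pos": [-0.1, -0.03, 3.4], "angular": [0, 0, 0], "gripper": 1},
    {"delta_pos": [-0.1, -0.03, 3.4], "angular": [0, 0, 0], "gripper": 1},
  ],
)

```text
time_s: 33.5
tool_pos: [543.8, 36.6, 130.4]
eef_rot: [-3.141, 0.004, 0.206]
wrist_force: [0.2, -0.5, -3.5]
finger_gap: 23.1
finger_force: 51.3
```

```bash
python3 go.py 545.8 37.3 110 11.8
```

```text
t 33.5 pos [543.8  36.6 130.4] rpy [-180.     0.2   11.8] F [ 0.2 -0.5 -3.5] gap 23.1 51.3
[0.22, -0.02, 2.04] [-0.0, 0.2, 0.0]
```

Emit:
play_rows(
  deltas=[
    {"delta_pos": [0.1, 0, 0.6], "angular": [0, 0, 0], "gripper": 1},
    {"delta_pos": [0.1, 0, 1.2], "angular": [0, 0, 0], "gripper": 1},
    {"delta_pos": [0.1, 0, 1.8], "angular": [0, 0, 0], "gripper": 1},
    {"delta_pos": [0.1, 0, 2.1], "angular": [0, 0, 0], "gripper": 1},
    {"delta_pos": [0.1, 0, 2.1], "angular": [0, 0, 0], "gripper": 1},
    {"delta_pos": [0.1, 0, 2.1], "angular": [0, 0, 0], "gripper": 1},
  ],
)

```text
time_s: 34.1
tool_pos: [544.7, 36.8, 109.4]
eef_rot: [-3.141, 0.004, 0.206]
wrist_force: [0.4, -0.1, -2.4]
finger_gap: 23.6
finger_force: 51.4
```

```bash
python3 go.py 545.8 37.3 110 11.8
```

```text
t 34.1 pos [544.7  36.8 109.4] rpy [-180.     0.2   11.8] F [ 0.4 -0.1 -2.4] gap 23.6 51.4
[0.12, -0.02, -0.06] [-0.0, 0.2, 0.0]
```

Nearly seated. I'll lower the last bit, release and rise.

Emit:
play_rows(
  deltas=[
    {"delta_pos": [0, 0, 0.15], "angular": [0, 0, 0], "gripper": 1},
    {"delta_pos": [0, 0, 0.2], "angular": [0, 0, 0], "gripper": 1},
    {"delta_pos": [0, 0, 0.2], "angular": [0, 0, 0], "gripper": 0.4},
    {"delta_pos": [0, 0, 0.2], "angular": [0, 0, 0], "gripper": 0},
    {"delta_pos": [0, 0, 0.2], "angular": [0, 0, 0], "gripper": 0},
    {"delta_pos": [0, 0, 0.2], "angular": [0, 0, 0], "gripper": -0.2},
    {"delta_pos": [0, 0, -2], "angular": [0, 0, 0], "gripper": -0.2},
    {"delta_pos": [0, 0, -6], "angular": [0, 0, 0], "gripper": -0.2},
    {"delta_pos": [0, 0, -11], "angular": [0, 0, 0], "gripper": -0.2},
    {"delta_pos": [0, 0, -16], "angular": [0, 0, 0], "gripper": -0.2},
    {"delta_pos": [0, 0, -20], "angular": [0, 0, 0], "gripper": -0.2},
    {"delta_pos": [0, 0, -20], "angular": [0, 0, 0], "gripper": -0.2},
  ],
)

```text
time_s: 35.3
tool_pos: [548.4, 36.6, 317.6]
eef_rot: [3.137, -0.01, 0.206]
wrist_force: [0.5, 0.4, -0.3]
finger_gap: 51.1
finger_force: 0.0
```

```bash
python3 go.py 659.5 344 310 4.8 ; python3 - <<'E'
from h import *
im,d=shot("side","side14")
cv2.imwrite(f"pics/side14c.png",cv2.resize(im[220:420,190:450,::-1],None,fx=3,fy=3,interpolation=cv2.INTER_CUBIC))
E
```

```text
t 35.3 pos [548.4  36.6 317.6] rpy [179.8  -0.6  11.8] F [ 0.5  0.4 -0.3] gap 51.1 0.0
[17.16, -27.82, 0.81] [0.2, -0.6, 7.0]
```

View pics/side14c.png

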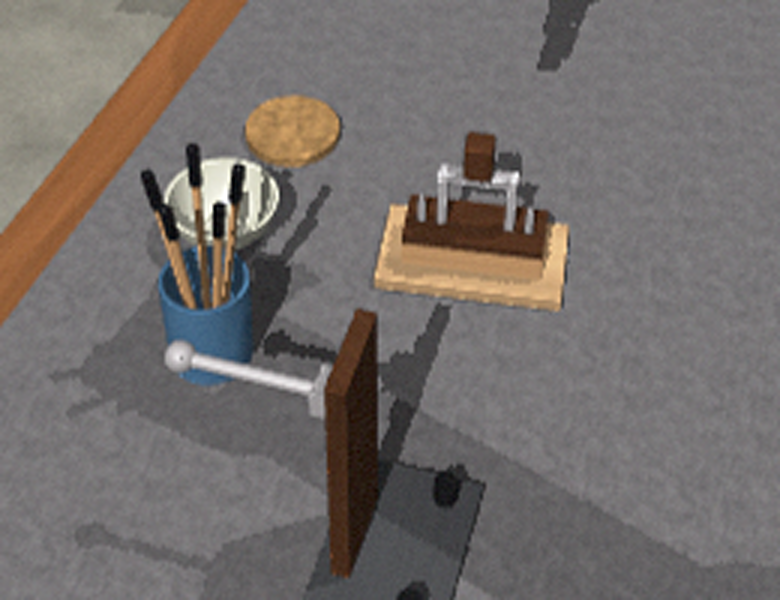

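The plate sits flat on the stack, knob at crop (480,157), and the hook is level and empty with the ball at (180,357). Last job is folding the hook up.

Emit:
play_rows(
  deltas=[
    {"delta_pos": [17, -27.9, 0], "angular": [0, 0, 7], "gripper": -0.3},
    {"delta_pos": [17, -27.9, 0], "angular": [0, 0, 7], "gripper": -0.3},
    {"delta_pos": [17, -27.9, 0], "angular": [0, 0, 7], "gripper": -0.3},
    {"delta_pos": [17, -27.9, 0], "angular": [0, 0, 7], "gripper": -0.3},
    {"delta_pos": [17, -27.9, 0], "angular": [0, 0, 7], "gripper": -0.3},
    {"delta_pos": [17, -27.9, 0], "angular": [0, 0, 7], "gripper": -0.3},
    {"delta_pos": [17, -27.9, 0], "angular": [0, 0, 7], "gripper": -0.3},
    {"delta_pos": [17, -27.9, 0], "angular": [0, 0, 7], "gripper": -0.3},
    {"delta_pos": [17, -27.9, 4], "angular": [0, 0, 7], "gripper": -0.3},
    {"delta_pos": [17, -27.9, 8], "angular": [0, 0, 7], "gripper": -0.3},
    {"delta_pos": [17, -27.9, 8], "angular": [0, 0, 7], "gripper": -0.3},
    {"delta_pos": [17, -27.9, 8], "angular": [0, 0, 7], "gripper": -0.3},
  ],
)

```text
time_s: 36.55
tool_pos: [653.8, 343.8, 227.7]
eef_rot: [3.141, 0.007, 0.083]
wrist_force: [-0.3, 0.3, 1.1]
finger_gap: 55.5
finger_force: 0.0
```

```bash
python3 go.py 659.5 344.8 152 4.8
```

```text
t 36.55 pos [653.8 343.8 227.7] rpy [180.    0.4   4.8] F [-0.3  0.3  1.1] gap 55.5 0.0
[0.63, -0.06, 7.57] [0.0, 0.4, -0.0]
```

Emit:
play_rows(
  deltas=[
    {"delta_pos": [0.4, 0, 3], "angular": [0, 0.2, 0], "gripper": -0.3},
    {"delta_pos": [0.4, 0, 5.5], "angular": [0, 0.2, 0], "gripper": -0.3},
    {"delta_pos": [0.4, 0, 5.5], "angular": [0, 0.2, 0], "gripper": -0.3},
    {"delta_pos": [0.4, 0, 5.5], "angular": [0, 0.2, 0], "gripper": -0.3},
    {"delta_pos": [0.4, 0, 5.5], "angular": [0, 0.2, 0], "gripper": -0.3},
  ],
)

```text
time_s: 37.05
tool_pos: [659.8, 345.5, 177.7]
eef_rot: [-3.14, -0.005, 0.084]
wrist_force: [0.9, 0.5, 0.4]
finger_gap: 55.5
finger_force: 0.0
```

```bash
python3 go.py 659.2 344.8 152 4.8
```

```text
t 37.05 pos [659.8 345.5 177.7] rpy [-179.9   -0.3    4.8] F [0.9 0.5 0.4] gap 55.5 0.0
[-0.08, 0.07, 2.57] [-0.1, -0.3, -0.0]
```

Emit:
play_rows(
  deltas=[
    {"delta_pos": [0, 0, 1.3], "angular": [0, 0, 0], "gripper": -0.3},
    {"delta_pos": [0, 0, 2.5], "angular": [0, 0, 0], "gripper": 0},
    {"delta_pos": [0, 0, 2.5], "angular": [0, 0, 0], "gripper": 0.5},
    {"delta_pos": [0, 0, 2.5], "angular": [0, 0, 0], "gripper": 1},
    {"delta_pos": [0, 0, 2.5], "angular": [0, 0, 0], "gripper": 1},
    {"delta_pos": [0, 0, 2.5], "angular": [0, 0, 0], "gripper": 1},
    {"delta_pos": [0, 0, 2.5], "angular": [0, 0, 0], "gripper": 1},
    {"delta_pos": [0, 0, 2.5], "angular": [0, 0, 0], "gripper": 1},
  ],
  squeeze=25,
)

```text
time_s: 37.85
tool_pos: [657.1, 344.9, 148.3]
eef_rot: [3.141, 0.003, 0.084]
wrist_force: [-5.6, -0.3, -1.9]
finger_gap: 20.0
finger_force: 24.5
```

```bash
python3 go.py 559.5 336 251 4.8
```

```text
t 37.85 pos [657.1 344.9 148.3] rpy [180.    0.2   4.8] F [-5.6 -0.3 -1.9] gap 20.0 24.5
[-9.83, 0.08, -10.24] [0.0, 0.2, 0.0]
```

Emit:
play_rows(
  deltas=[
    {"delta_pos": [-0.2, 0, -1.3], "angular": [0, 0, 0], "gripper": 1},
    {"delta_pos": [-0.45, 0, -2.58], "angular": [0, 0, 0], "gripper": 1},
    {"delta_pos": [-0.85, 0, -3.81], "angular": [0, 0, 0], "gripper": 1},
    {"delta_pos": [-1.45, 0, -4.98], "angular": [0, 0, 0], "gripper": 1},
    {"delta_pos": [-2.15, 0, -6.06], "angular": [0, 0, 0], "gripper": 1},
    {"delta_pos": [-3, 0, -7.04], "angular": [0, 0, 0], "gripper": 1},
    {"delta_pos": [-4, 0, -7.9], "angular": [0, 0, 0], "gripper": 1},
    {"delta_pos": [-5.05, 0, -8.63], "angular": [0, 0, 0], "gripper": 1},
    {"delta_pos": [-6.2, 0, -9.21], "angular": [0, 0, 0], "gripper": 1},
    {"delta_pos": [-7.45, 0, -9.64], "angular": [0, 0, 0], "gripper": 1},
    {"delta_pos": [-8.7, 0, -9.9], "angular": [0, 0, 0], "gripper": 1},
    {"delta_pos": [-9.8, 0, -10], "angular": [0, 0, 0], "gripper": 1},
  ],
)

```text
time_s: 39.05
tool_pos: [559.9, 336.6, 249.9]
eef_rot: [3.141, -0.002, 0.084]
wrist_force: [3.4, -2.3, -0.1]
finger_gap: 20.0
finger_force: 24.6
```

```bash
python3 go.py 559.5 336 251 4.8
```

```text
t 39.05 pos [559.9 336.6 249.9] rpy [ 1.8e+02 -1.0e-01  4.8e+00] F [ 3.4 -2.3 -0.1] gap 20.0 24.6
[-0.05, 0.06, -0.11] [0.0, -0.1, 0.0]
```

Emit:
play_rows(
  deltas=[
    {"delta_pos": [-0.1, 0, 0], "angular": [0, 0, 0], "gripper": 1},
    {"delta_pos": [-0.1, 0, 0], "angular": [0, 0, 0], "gripper": 1},
    {"delta_pos": [-0.1, 0, 0], "angular": [0, 0, 0], "gripper": 0.2},
    {"delta_pos": [-0.1, 0, 0], "angular": [0, 0, 0], "gripper": -0.2},
    {"delta_pos": [-0.1, 0, 0], "angular": [0, 0, 0], "gripper": -0.2},
    {"delta_pos": [-0.1, 0, 0], "angular": [0, 0, 0], "gripper": -0.2},
    {"delta_pos": [-0.1, 0, -3], "angular": [0, 0, 0], "gripper": -0.2},
    {"delta_pos": [-0.1, 0, -7], "angular": [0, 0, 0], "gripper": -0.2},
    {"delta_pos": [-0.1, 0, -11], "angular": [0, 0, 0], "gripper": -0.2},
    {"delta_pos": [-0.1, 5, -11], "angular": [0, 0, 0], "gripper": -0.2},
    {"delta_pos": [-0.1, 10, -11], "angular": [0, 0, 0], "gripper": -0.2},
    {"delta_pos": [-0.1, 10, -11], "angular": [0, 0, 0], "gripper": -0.2},
  ],
)

```text
time_s: 40.25
tool_pos: [568.8, 232.9, 359.3]
eef_rot: [3.141, -0.001, 0.078]
wrist_force: [-0.2, 0.9, -0.3]
finger_gap: 51.1
finger_force: 0.0
```

```bash
python3 - <<'E'
from h import *
im,d=shot("side","side15"); C=cloud("side",d); hsv=cv2.cvtColor(im,cv2.COLOR_RGB2HSV)
x,y,z=np.moveaxis(C,-1,0)
s=(z>180)&(z<290)&(x>530)&(x<600)&(y>315)&(y<365)&(hsv[...,1]<60)&(hsv[...,2]>90)
for a in range(180,290,15):
    q=s&(z>=a)&(z<a+15)
    if q.any(): print(a,q.sum(),C[q].mean(0).round(1))
cv2.imwrite("pics/side15c.png",cv2.resize(im[220:420,190:450,::-1],None,fx=3,fy=3))
E
```

```text
180 20 [557.7 340.  188.5]
195 25 [558.6 340.3 202.2]
210 25 [559.  339.8 217.5]
225 27 [559.3 339.6 232.6]
240 24 [560.  339.7 248. ]
255 30 [559.8 343.6 265.1]
270 84 [560.  339.9 275.9]
```

View pics/side15c.png

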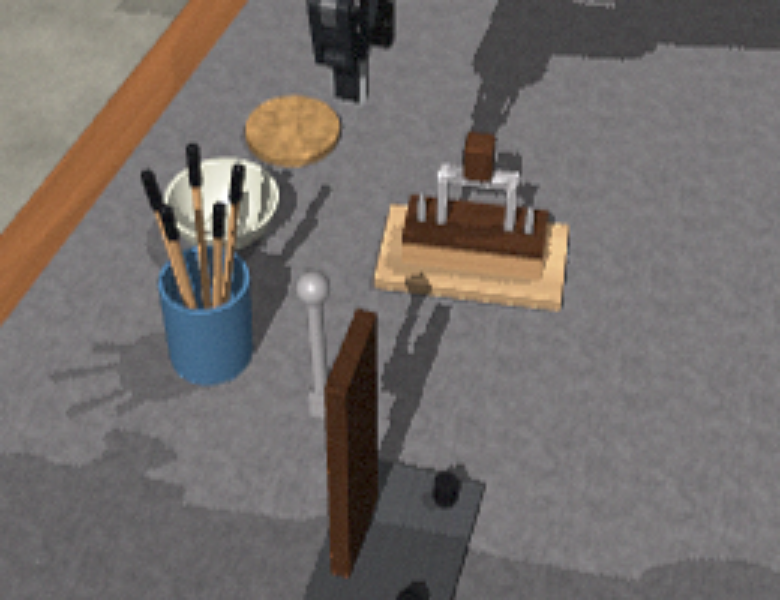

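The hook stands upright (ball at crop (313,288), about 0.02 rad from vertical), the plate rests on the stack, the bystanders are in place and the robot is clear. Handing in.

```bash
python3 -c "
from cell import manip
print(manip.job_done())"
```

```text
the job is handed in; nothing more can be done
None
```

The job is handed in at about 40 s robot time: both covers present are stacked on the pins, the press plate rests on them, the hook is folded up and the bystanders look untouched in the last image; the hand-in returned no verdict.

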